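# Load the free bay of the sample shaker and start it with its key

## Task

Load the sample shaker: one of its two bays is in use (a small flat tin sits in it; leave that tin and that bay's switch alone), the other only has a wood block lying in it. Take the block out and lay it on the table, then seat every large tin on the table in a nest of its own in that free bay, upright. When all are seated, take the key from its holder, push it fully home in that bay's key switch, turn it clockwise to its stop, then draw it out and stand it back fully home in its holder; leave the spirit level, tape measure and cutter where they are.

Things in the scene. Friction and masses are not known exactly. Their poses are not given: they have to be found in the camera images.
- shaker: Low grey bench shaker, fixed, 230 (x) x 300 (y) x 50 mm, flat aluminium deck on top at 50 mm above the table. Origin: centre of its underside, on the table; its x axis points away from the robot, y to the left (turned by its yaw). Front bay = row of 3 nests at x = -58 mm, back bay = row at x = +58 mm; in each row nests at y = +100, +25, -50 mm and the key switch at y = -117 mm (right end). A nest is a round recess 68 mm across, 8 mm deep (floor 42 mm above the table).
- front_nest0 (a point): Centre of the floor of the front bay's left nest (z 42 mm above the table).
- front_nest1 (a point): The same, front bay's middle nest; axes as the shaker's.
- front_nest2 (a point): The same, front bay's right nest.
- back_nest0 (a point): The same, back bay's left nest.
- back_nest1 (a point): The same, back bay's middle nest; axes as the shaker's.
- back_nest2 (a point): The same, back bay's right nest.
- front_slot (a point): Front bay's key switch: centre of the slot's mouth, on top of the steel switch cylinder (43 mm across, 30 mm tall above the deck, its top 80 mm above the table). It turns with the cylinder; its x axis is the long direction of the slot, z up. The slot is 18 x 8 mm, 27 mm deep, with a 2 mm chamfer.
- back_slot (a point): The same for the back bay's key switch.
- front_switch (a joint): Front bay's key switch angle (rad): about 0 is off (slot along the shaker's x axis), grows as the cylinder turns clockwise seen from above, stop at 1.4 = running. Light friction (about 0.06 N m); stays where it is left. The key can be put in and drawn out at any angle.
- back_switch (a joint): The same for the back bay's key switch.
- key: Upright switch key, 70 mm tall, 60 g, standing in its holder. Origin: centre of the tip of the blade (underside); z up along the key. Blade 16 (along x) x 6 (y) mm, 25 mm long with a tapered tip; above it a shoulder 26 x 16 x 4 mm that stops on the slot's rim when fully home (key origin 25 mm below the mouth); above that the black bow, 36 (x) x 10 (y) mm, from 29 to 70 mm above the origin: pinch it across its 10 mm thickness. A half turn about z makes no difference.
- key_holder: Fixed wooden holder block 44 x 44 x 30 mm. Origin: centre of its underside.
- holder_slot (a point): Centre of the holder's slot mouth, 30 mm above the table; x axis is the slot's long direction. Slot 18 x 8 mm, 27 mm deep, 2 mm chamfer.
- tin_a: Large round lidded aluminium tin, 62 mm across, 34 mm tall, about 50 g; origin: centre of its underside. Stands on the table at the start. May be absent.
- tin_b: Another such large tin. May be absent.
- tin_c: Another such large tin. May be absent (two or three are there).
- small_tin: Smaller flat lidded tin, 58 mm across, 28 mm tall, in the middle nest of the bay that is in use; must stay there. Origin: centre of its underside.
- wood_block: Plain wooden block 45 (x) x 96 (y) x 35 (z) mm, lying on the deck over the middle nest of the free bay, long side about along the row. There is free table for it right of the shaker, round the tins (x 0.54 to 0.70, y -0.17 to 0). Origin: centre of its underside.
- bench_vice: Fixed obstacle: blue bench vice at the table's front edge, right of the key holder and close to the shaker's right front corner; 134 mm tall, reaching from 170 mm before its origin (nearest the robot) to 90 mm beyond it, and from 70 mm right to 60 mm left of it. Origin on the table.
- spirit_level: Bystander: spirit level 24 x 226 x 41 mm at the back right of the work. Origin: centre of its underside.
- tape_measure: Bystander: tape measure 35 x 89 x 63 mm left of the shaker. Origin: centre of its underside.
- cutter: Bystander: cutter knife 20 x 172 x 16 mm at the front left. Origin: centre of its underside.
Mind the look-alikes: they are no part of the job. What is shaped like the tin_c but orange is not meant.

How it is judged:
By the outcome, as a careful person would: the job done as asked, in the order asked, and still so for the second after the job is handed in, with the robot touching nothing.
Of tin_a, tin_b, tin_c only 2 to 3 are there at a start; the rules pass over those that are not, and their reading is None.
At some moment in a run one of tin_a, tin_b, tin_c, wood_block may be knocked a few centimetres aside while the robot is not near it.
It also fails if it takes over 200 s, if anything falls off the work surface, if the arm or the gripper's body presses on something with over 40 N, if the wrist force passes 120 N, or if a joint passes its speed limit or range.

## Robot

A 6-joint arm with a two-finger parallel gripper is mounted at the origin on a cart in front of the work surface, level with it; the furniture and walls round the work are solid. World frame = base frame: x ahead of the robot, y to its left, z up, the work surface at z = 0. Lengths are in m, angles in rad, forces in N, time in s.
With the tool pointing down it reaches from about 0.425 to 0.95 m from the base axis. Payload 3.5 kg.
Tool frame: the origin (TCP) lies midway between the tips of the shut fingers; the grasp point (between the pads) lies 19 mm behind it; x points along the fingers, y is the direction in which the jaws open and shut, and the axes are right-handed (so a half turn about x gives the same grasp; the last joint's range is limited). The gripper opens to 85 mm and grips with 20 to 120 N. Pads are 22 mm wide; open, the fingers measure 114 mm over their backs; the gripper's body (76 mm by 85 mm) begins 54 mm behind the grasp point. The pads swing forward as they close: fully open they stand 13 mm farther back than shut.
Start: joints at [1.155, 0.286, 1.577, -0, 1.279, -0.15], TCP at [0.177, 0.651, 0.231] pointing down, gripper open.
Joint ranges: [-2.77, 2.77], [-0.9, 2.22], [0.21, 2.48], [-1.53, 4.67], [0.24, 2.81], [-2.84, 2.84]. Speed limits (rad/s): [2.79, 2.79, 3.14, 3.14, 3.14, 3.14].

## Interface

Orientations are given as a unit quaternion [x, y, z, w].
In Python, from plant import ctrl, vision gives the robot as it stands. The module is installed in compiled form; this text tells all that it offers.
- The arm moves only by the tool play_rows, never from a script. Its arguments are lists of equal length, an entry for each row: "claw": the closure in counts, from 0 (fully open) to 255 (shut); "travel": the shift along the tool's x, y, z in m, a list of three; "dr": the turn, a rotation vector about the tool's x, y, z in rad, a list of three. In form: {"claw": [claw, ...], "travel": [[tx, ty, tz], ...], "dr": [[wx, wy, wz], ...]}. A call has 1 to 20 rows; each row is the pose to reach, as a shift and turn from the pose measured when the call began, along the tool's axes at that moment; what a row does not reach only later rows make up. A row lasts 1/10 s, in which the tool goes at most 50 mm and 8.59 degrees, less where a joint would pass 70% of its speed; a pose out of reach is approached as far as the arm can. A call with a gripper value outside its range is refused whole. The fingers move at their own pace and stop on an object; "force" is the grip in N (left out, the last holds). Time passes only in rows, so rows that repeat a pose let the fingers close. It gives the time, the measured TCP pose, the force and the opening at its end, in the units of the state.
- ctrl.get_state(): the state, without advancing time (a new reading comes with each control period).
- vision.read_camera(name): name is "scene" or "top" or "wrist"; returns a dict with "img" (480x640x3 uint8, red, green, blue), "range_z" (480x640 float32, m along the optical axis (not along the pixel's ray), 0 where there is no reading), "K" (3x3 intrinsics, pixels), "world_to_cam" (4x4, takes a point from world to camera coordinates). Camera axes: x right, y up, looking along -z (the intrinsics and any distortion apply to the point x, -y, -z); pixel columns grow to the right and rows downward; lengths in m; the calibration is good to about 2 mm. A picture is of the moment at which its call begins.
- ctrl.sign_off(): hands the job in, once; it reports no verdict.
The state is a dict: "time": time; "qpos": joint angles; "dq": joint speeds; "joint_efforts": joint torques, N m; "eef_pos": TCP position; "tcp_rot": TCP orientation; "contact_force": force on the tool from outside, world axes, zero at the start; "wrist_torque": the same for the moment, N m; "opening": opening from 0.0 (shut) to 1.0 (fully open).
Only numpy, scipy, OpenCV 4.12 (cv2) and the standard library are available. Lean on these libraries where they do the work, as an engineer would, in place of code of your own. Each camera call takes 0.05 s, during which the arm holds its last target.

## Working session

There is one attempt and no reset: what is moved stays moved. The work goes in short steps, Python scripts to look and compute and a tool call to move; the robot and the scene stay as the last step left them, time stands still between calls to the robot, and variables do not carry over. Pictures are saved under pics/ and viewed, and the job is handed in when it is done.

Besides the shell and the picture viewer there is one more tool, called in YAML: its name, and indented under it one key for each argument. play_rows: Moves the arm, as the interface text tells. Its arguments: {"type":"object","properties":{"claw":{"type":"array","items":{"type":"number"}},"travel":{"type":"array","items":{"type":"array","items":{"type":"number"}}},"dr":{"type":"array","items":{"type":"array","items":{"type":"number"}}},"force":{"type":"number"}},"required":["claw","travel","dr"]}

```bash
mkdir -p pics; ls; cat > h.py <<'E'
import numpy as np, cv2
from plant import ctrl, vision
def cam(n): return vision.read_camera(n)
def save(c,name,crop=None,scale=1):
    im=c["img"][:,:,::-1]
    if crop: x0,y0,x1,y1=crop; im=im[y0:y1,x0:x1]
    if scale!=1: im=cv2.resize(im,None,fx=scale,fy=scale,interpolation=cv2.INTER_CUBIC)
    cv2.imwrite("pics/"+name,im)
def ray(c,u,v):
    K=c["K"]; M=np.linalg.inv(c["world_to_cam"])
    d=np.array([(u-K[0,2])/K[0,0],-(v-K[1,2])/K[1,1],-1.])
    return M[:3,3],M[:3,:3]@d
def at_z(c,u,v,z):
    o,d=ray(c,u,v); return o+d*(z-o[2])/d[2]
def at_depth(c,u,v):
    o,d=ray(c,u,v); return o+d*c["range_z"][int(round(v)),int(round(u))]
def cloud(c):
    K=c["K"]; M=np.linalg.inv(c["world_to_cam"])
    v,u=np.mgrid[0:480,0:640]; z=c["range_z"]
    P=np.stack([(u-K[0,2])/K[0,0]*z,-(v-K[1,2])/K[1,1]*z,-z],-1)
    return P@M[:3,:3].T+M[:3,3]
def proj(c,p):
    q=c["world_to_cam"]@np.append(p,1); K=c["K"]
    return K[0,0]*q[0]/-q[2]+K[0,2], K[1,1]*-q[1]/-q[2]+K[1,2]
E
python3 - <<'E'
from h import *
print({k:np.round(v,3) for k,v in ctrl.get_state().items()})
for n in("scene","top","wrist"):
    c=cam(n); save(c,n+"0.png"); print(n,c["K"],np.round(c["world_to_cam"],3),[k for k in c])
E
```

```text
pics
{'time': np.float64(0.0), 'qpos': array([ 1.155,  0.287,  1.578, -0.   ,  1.279, -0.15 ]), 'dq': array([ 0.001,  0.001, -0.002,  0.   , -0.001, -0.   ]), 'joint_efforts': array([-1.0000e-03, -4.0598e+01, -2.9263e+01, -0.0000e+00,  6.0000e-03,
       -0.0000e+00]), 'eef_pos': array([0.177, 0.651, 0.23 ]), 'tcp_rot': array([ 0.093,  0.701, -0.095,  0.701]), 'contact_force': array([-0.322,  0.382, -1.47 ]), 'wrist_torque': array([ 0.016, -0.03 ,  0.026]), 'opening': np.float64(0.997)}
scene [[467.6393087    0.         327.41015927]
 [  0.         467.6393087  236.81794166]
 [  0.           0.           1.        ]] [[ 0.586 -0.81  -0.006 -0.21 ]
 [ 0.599  0.428  0.677 -0.472]
 [-0.546 -0.4    0.736 -0.697]
 [ 0.     0.     0.     1.   ]] ['img', 'range_z', 'K', 'world_to_cam']
top [[591.10447269   0.         328.36398016]
 [  0.         591.10447269 241.23197407]
 [  0.           0.           1.        ]] [[ 0.021 -1.    -0.004  0.152]
 [ 0.995  0.02   0.095 -0.558]
 [-0.095 -0.006  0.995 -1.574]
 [ 0.     0.     0.     1.   ]] ['img', 'range_z', 'K', 'world_to_cam']
wrist [[400.92629371   0.         314.46356333]
 [  0.         400.92629371 239.33468987]
 [  0.           0.           1.        ]] [[ 0.262  0.965 -0.002 -0.673]
 [-0.911  0.247 -0.329  0.042]
 [-0.317  0.088  0.944 -0.38 ]
 [ 0.     0.     0.     1.   ]] ['img', 'range_z', 'K', 'world_to_cam']
```

View pics/top0.png

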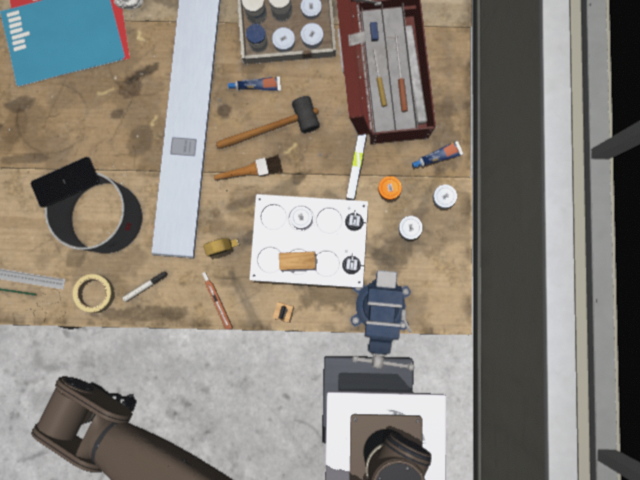

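View pics/scene0.png

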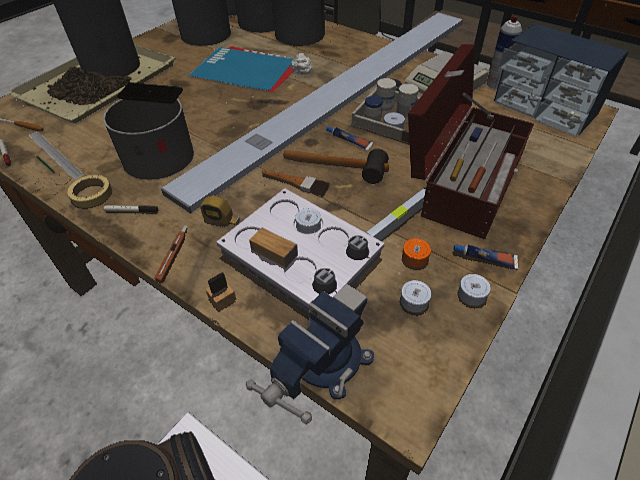

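View pics/wrist0.png

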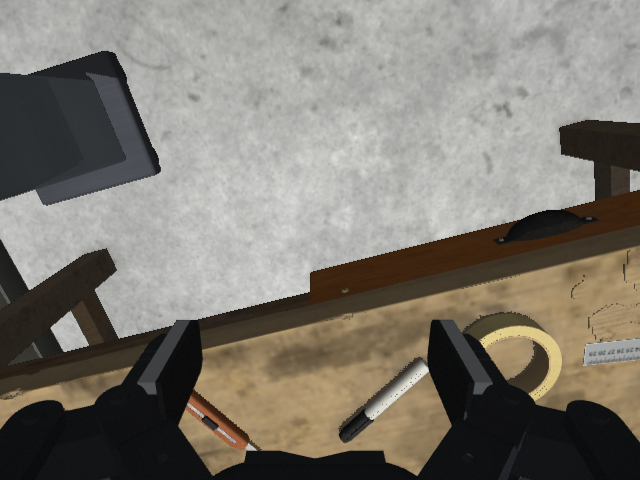

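The top view shows the shaker at (309,241). The block lies in the front row at (297,261), so the front bay is free, and the small tin is at (301,217) in the back. There are white tins at (411,228) and (445,196). The orange look-alike is at (390,188), the key and holder at (284,313), and the vice at (382,310). Next I'll enlarge and measure.

```bash
python3 - <<'E'
from h import *
c=cam("top"); save(c,"topA.png",(240,170,470,345),3.4)
save(c,"topB.png",(230,0,350,70),6)
P=cloud(c)
for n,(u,v) in dict(tin1=(411,228),tin2=(445,196),orange=(390,188),block=(297,261),small=(301,217),deck=(285,240),swF=(352,265),swB=(355,220),key=(284,312),traytin=(312,34),traytin2=(311,7),vice=(382,300),lvl=(356,165)).items():
    print(n,np.round(at_depth(c,u,v),3))
# tins: blob by height
for n,(u,v) in dict(tin1=(411,228),tin2=(445,196),orange=(390,188),tt=(312,34),tt2=(284,38)).items():
    w=P[v-20:v+21,u-20:u+21].reshape(-1,3); z0=P[v,u,2]
    m=w[abs(w[:,2]-z0)<.006]; print(n,np.round(m.min(0),3),np.round(m.max(0),3),np.round((m.min(0)+m.max(0))/2,4))
c2=cam("scene"); save(c2,"scA.png",(190,170,510,400),2.5)
E
```

```text
tin1 [ 0.595 -0.059  0.035]
tin2 [ 0.685 -0.151  0.029]
orange [ 0.704 -0.002  0.028]
block [0.496 0.244 0.085]
small [0.613 0.237 0.074]
deck [0.553 0.279 0.055]
swF [0.49  0.1   0.056]
swB [0.611 0.093 0.051]
key [0.363 0.277 0.051]
traytin [1.134 0.221 0.034]
traytin2 [1.211 0.226 0.038]
vice [0.4   0.025 0.131]
lvl [0.763 0.093 0.044]
tin1 [ 0.565 -0.089  0.029] [ 0.628 -0.026  0.041] [ 0.5963 -0.0576  0.0349]
tin2 [ 0.654 -0.182  0.023] [ 0.716 -0.119  0.035] [ 0.6849 -0.1507  0.0287]
orange [ 0.674 -0.031  0.024] [0.734 0.029 0.034] [ 0.7041 -0.0012  0.0287]
tt [1.074 0.165 0.028] [1.195 0.277 0.04 ] [1.1346 0.2207 0.0344]
tt2 [1.06  0.242 0.037] [1.178 0.353 0.049] [1.1187 0.2973 0.0427]
```

View pics/topA.png

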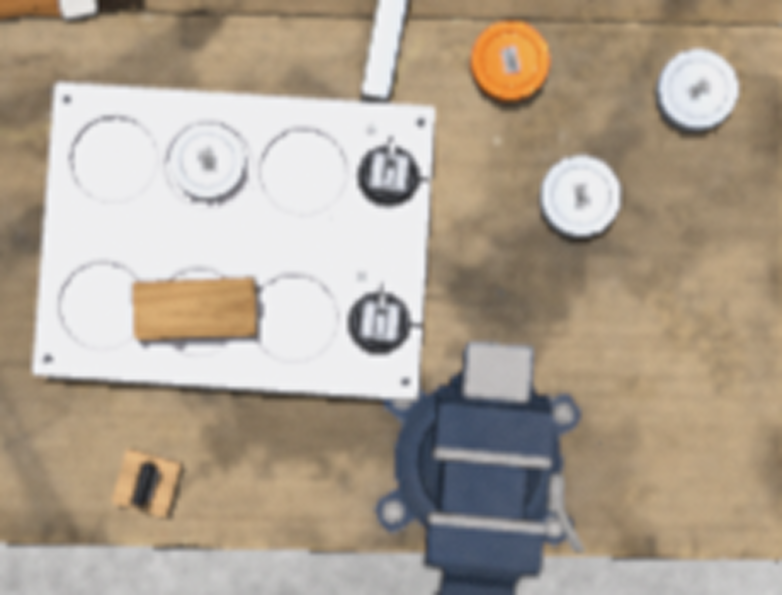

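View pics/scA.png

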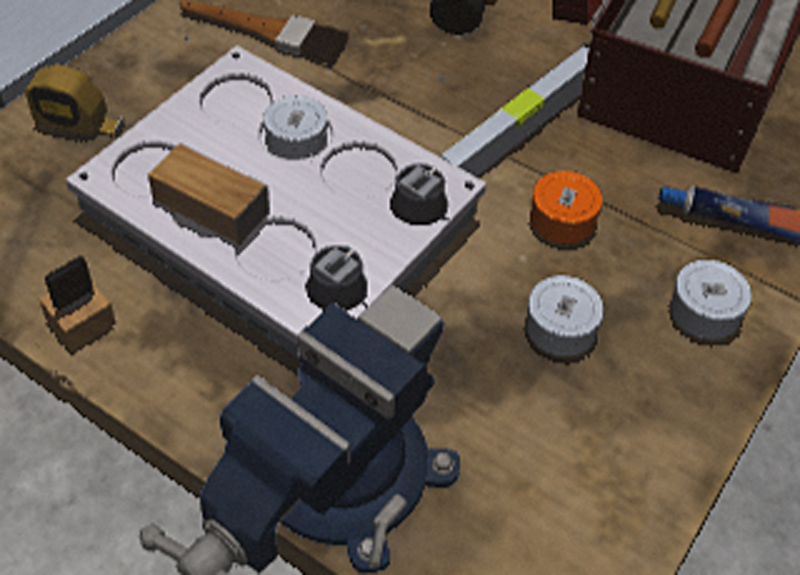

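View pics/topB.png

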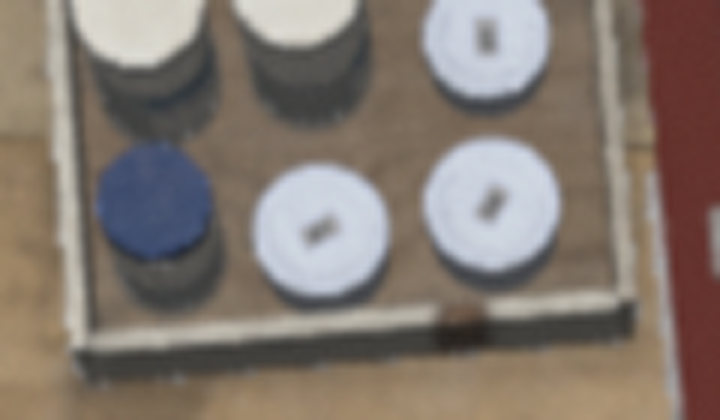

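```bash
python3 - <<'E'
from h import *
from scipy.spatial.transform import Rotation as R
c=cam("top")
pc=np.array([(57,84),(435,106),(417,398),(34,374)])/3.4+[240,170]
C=[at_z(c,u,v,.05) for u,v in pc]
print(np.round(C,4)); C=np.array(C)
print("edges",[round(float(np.linalg.norm(C[i]-C[(i+1)%4])),4) for i in range(4)],"ctr",np.round(C.mean(0),4))
ex=(C[0]+C[1]-C[2]-C[3]); ey=(C[0]+C[3]-C[1]-C[2]); print("yaw",np.arctan2(ex[1],ex[0]),np.arctan2(-ey[0],ey[1]))
for n,q,z in (("keytop",(147,487),.075),("tin1",(580,196),.034),("tin2",(697,90),.034),("orange",(511,61),.034),("block",(196,310),.085),("small",(208,160),.07),("slotF",(380,322),.08),("slotB",(388,172),.08)):
    u,v=np.array(q)/3.4+[240,170]; print(n,np.round(at_z(c,u,v,z),4))
b=[np.array(q)/3.4+[240,170] for q in ((134,283),(254,278),(257,338),(137,342))]
b=np.array([at_z(c,*q,.085) for q in b]); print("block",b.mean(0),np.linalg.norm(b[0]-b[1]),np.linalg.norm(b[1]-b[2]), np.arctan2(-(b[0]-b[1])[0],(b[0]-b[1])[1]))
s=ctrl.get_state(); w=cam("wrist")
T=np.eye(4); T[:3,:3]=R.from_quat(s["tcp_rot"]).as_matrix(); T[:3,3]=s["eef_pos"]
X=np.linalg.inv(T)@np.linalg.inv(w["world_to_cam"]); print("cam in tool",np.round(X,4)); np.save("X.npy",X); print(np.round(T,3))
E
```

```text
[[0.6747 0.3588 0.05  ]
 [0.6631 0.0595 0.05  ]
 [0.4327 0.0702 0.05  ]
 [0.4452 0.3694 0.05  ]]
edges [0.2996, 0.2306, 0.2995, 0.2297] ctr [0.5539 0.2145 0.05  ]
yaw -0.04609012515029627 -0.040086105858003596
keytop [0.3602 0.2767 0.075 ]
tin1 [ 0.5958 -0.0577  0.034 ]
tin2 [ 0.6829 -0.1504  0.034 ]
orange [ 0.7034 -0.0017  0.034 ]
block [0.4957 0.2422 0.085 ]
small [0.6137 0.2367 0.07  ]
slotF [0.4897 0.101  0.08  ]
slotB [0.6058 0.0969 0.08  ]
block [0.49555193 0.24255148 0.085     ] 0.09206367149063667 0.046055067636871394 0.06235627603955505
cam in tool [[-1.000e-04  3.294e-01 -9.442e-01 -1.418e-01]
 [ 1.000e+00 -2.000e-04 -1.000e-04 -4.000e-04]
 [-2.000e-04 -9.442e-01 -3.294e-01 -8.520e-02]
 [ 0.000e+00  0.000e+00  0.000e+00  1.000e+00]]
[[-0.     0.263  0.965  0.177]
 [-0.001  0.965 -0.263  0.651]
 [-1.    -0.001 -0.     0.231]
 [ 0.     0.     0.     1.   ]]
```

The tray tins at x≈1.13 are out of reach and not on the table. So two large white tins are meant, at (411,228) and (445,196); the orange one is the decoy. First move: above the block.

```bash
cat >> h.py <<'E'
from scipy.spatial.transform import Rotation as R
def go(x,y,z,psi):
    """print travel/dr from current pose to TCP (x,y,z), tool down, tool-y at world angle psi"""
    s=ctrl.get_state(); A=R.from_quat(s["tcp_rot"])
    yv=np.array([np.cos(psi),np.sin(psi),0]); xv=np.array([0,0,-1.]); B=R.from_matrix(np.stack([xv,yv,np.cross(xv,yv)],1))
    t=A.inv().apply(np.array([x,y,z])-s["eef_pos"]); w=(A.inv()*B).as_rotvec()
    print("travel",np.round(t,4),"dr",np.round(w,4),"rows>=",max(np.linalg.norm(t)/.05,np.linalg.norm(w)/.15).round(1))
def st():
    s=ctrl.get_state(); m=R.from_quat(s["tcp_rot"]).as_matrix()
    print("t",round(float(s["time"]),2),"p",np.round(s["eef_pos"],4),"psi",np.round(np.arctan2(m[1,1],m[0,1]),4),"x",np.round(m[:,0],3),"F",np.round(s["contact_force"],2),"open",np.round(s["opening"],3),"q",np.round(s["qpos"],2))
E
python3 -c "
from h import *
go(.496,.242,.25,.06);st()"
```

```text
travel [-0.0189 -0.3111  0.4151] dr [1.245e+00 3.000e-04 5.000e-04] rows>= 10.4
t 0.35 p [0.1772 0.6512 0.231 ] psi 1.305 x [-0.    -0.001 -1.   ] F [-0.2  -1.17 -0.38] open 0.999 q [ 1.16  0.29  1.58  0.    1.28 -0.15]
```

play_rows:
  claw: [0, 0, 0, 0, 0, 0, 0, 0, 0, 0, 0, 0, 0, 0, 0, 0]
  travel:
    - [-0.019, -0.311, 0.415]
    - [-0.019, -0.311, 0.415]
    - [-0.019, -0.311, 0.415]
    - [-0.019, -0.311, 0.415]
    - [-0.019, -0.311, 0.415]
    - [-0.019, -0.311, 0.415]
    - [-0.019, -0.311, 0.415]
    - [-0.019, -0.311, 0.415]
    - [-0.019, -0.311, 0.415]
    - [-0.019, -0.311, 0.415]
    - [-0.019, -0.311, 0.415]
    - [-0.019, -0.311, 0.415]
    - [-0.019, -0.311, 0.415]
    - [-0.019, -0.311, 0.415]
    - [-0.019, -0.311, 0.415]
    - [-0.019, -0.311, 0.415]
  dr:
    - [1.245, 0, 0]
    - [1.245, 0, 0]
    - [1.245, 0, 0]
    - [1.245, 0, 0]
    - [1.245, 0, 0]
    - [1.245, 0, 0]
    - [1.245, 0, 0]
    - [1.245, 0, 0]
    - [1.245, 0, 0]
    - [1.245, 0, 0]
    - [1.245, 0, 0]
    - [1.245, 0, 0]
    - [1.245, 0, 0]
    - [1.245, 0, 0]
    - [1.245, 0, 0]
    - [1.245, 0, 0]

```text
time: 1.95
eef_pos: [0.4953, 0.243, 0.2501]
tcp_rot: [0.484, 0.515, -0.485, 0.515]
contact_force: [0.3, 0.8, -0.8]
opening: 1.001
```

```bash
python3 -c "
from h import *
st();c=cam('wrist');save(c,'w1.png')
print(np.round([proj(c,p) for p in ((.496,.242,.085),(.36,.277,.075),(.491,.1,.08))],1))"
```

```text
t 1.95 p [0.4953 0.243  0.2501] psi 0.0618 x [-0. -0. -1.] F [ 0.32  0.82 -0.8 ] open 1.001 q [ 0.27 -0.    1.86 -0.    1.28  0.21]
[[315.6 214. ]
 [144.6 157. ]
 [300.5 360.7]]
```

View pics/w1.png

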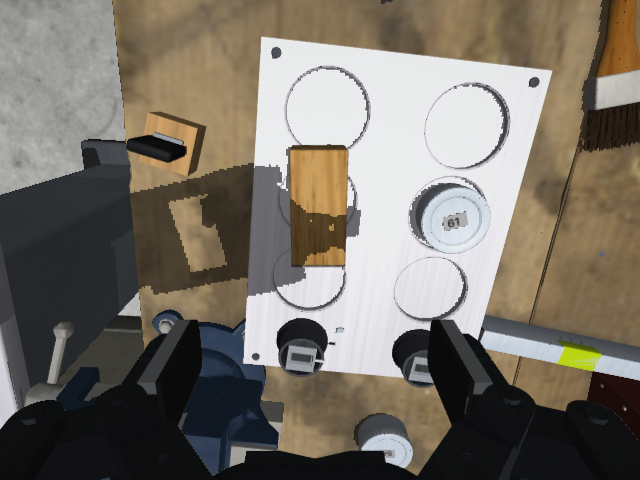

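Wrist view: block top corners are about (289,148), (349,147), (347,266) and (291,265). The key is at (157,148), the front slot near (300,357) and the back slot near (420,370).

```bash
python3 -c "
from h import *
c=cam('wrist')
b=np.array([at_z(c,u,v,.085) for u,v in ((289,148),(349,147),(347,266),(291,265))]);print(np.round(b,4),b.mean(0))
d=b[0]+b[1]-b[2]-b[3];print('yaw',np.arctan2(-d[0],d[1]))
d=b[1]+b[2]-b[0]-b[3];print('yaw',np.arctan2(d[1],d[0]))
b=np.array([at_z(c,u,v,.05) for u,v in ((262,37),(551,71))]);print(np.round(b,4));d=b[0]-b[1];print('sh yaw',np.arctan2(-d[1],-d[0]))
save(c,'w1s.png',(240,300,480,390),3.3);save(c,'w1k.png',(110,90,230,190),6)
go(.496,.2425,.055,.05)
"
```

```text
[[0.4729 0.2919 0.085 ]
 [0.5179 0.2954 0.085 ]
 [0.5249 0.1988 0.085 ]
 [0.4785 0.1969 0.085 ]] [0.49855287 0.2457419  0.085     ]
yaw 0.06573294364362779
yaw 0.05986170792770255
[[0.4469 0.3701 0.05  ]
 [0.6746 0.3601 0.05  ]]
sh yaw -0.04415910768995627
travel [0.1951 0.0005 0.0002] dr [0.0113 0.0005 0.0003] rows>= 3.9
```

View pics/w1s.png

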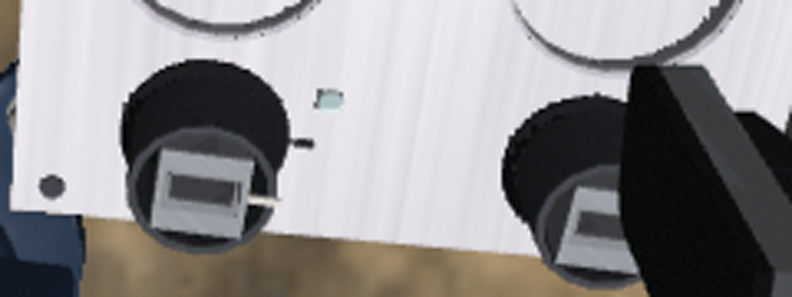

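View pics/w1k.png

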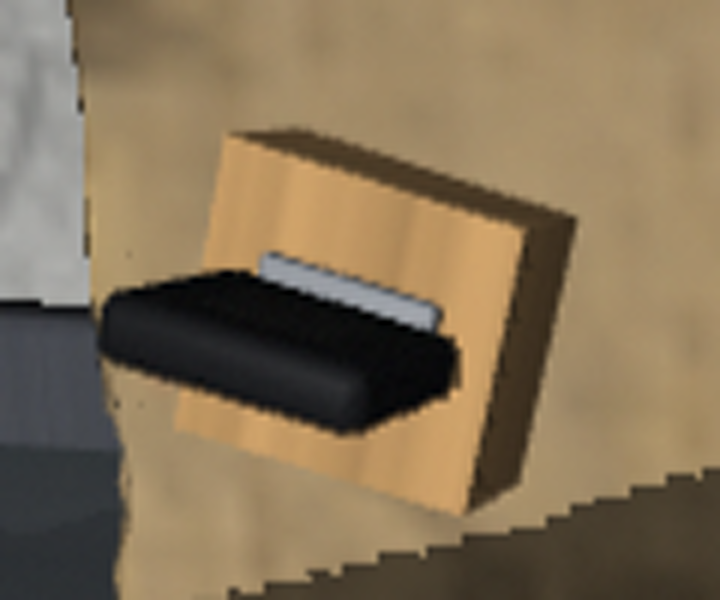

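play_rows:
  claw: [0, 0, 0, 0, 0, 0, 0, 255, 255, 255, 255, 255, 255, 255, 255, 255]
  travel:
    - [0.05, 0.002, -0.001]
    - [0.1, 0.002, -0.001]
    - [0.14, 0.002, -0.001]
    - [0.17, 0.002, -0.001]
    - [0.195, 0.002, -0.001]
    - [0.195, 0.002, -0.001]
    - [0.195, 0.002, -0.001]
    - [0.195, 0.002, -0.001]
    - [0.195, 0.002, -0.001]
    - [0.195, 0.002, -0.001]
    - [0.195, 0.002, -0.001]
    - [0.195, 0.002, -0.001]
    - [0.195, 0.002, -0.001]
    - [0.195, 0.002, -0.001]
    - [0.195, 0.002, -0.001]
    - [0.195, 0.002, -0.001]
  dr:
    - [0, 0, 0]
    - [0, 0, 0]
    - [0, 0, 0]
    - [0, 0, 0]
    - [0, 0, 0]
    - [0, 0, 0]
    - [0, 0, 0]
    - [0, 0, 0]
    - [0, 0, 0]
    - [0, 0, 0]
    - [0, 0, 0]
    - [0, 0, 0]
    - [0, 0, 0]
    - [0, 0, 0]
    - [0, 0, 0]
    - [0, 0, 0]
  force: 35

```text
time: 3.65
eef_pos: [0.4985, 0.2442, 0.0569]
tcp_rot: [0.485, 0.515, -0.484, 0.516]
contact_force: [-0.8, 0.4, 6.3]
opening: 0.522
```

```bash
python3 -c "
from h import *
st();go(.498,.2445,.2,.06);go(.54,-.135,.2,0)"
```

```text
t 3.65 p [0.4985 0.2442 0.0569] psi 0.0614 x [ 0.002  0.    -1.   ] F [-0.85  0.41  6.28] open 0.522 q [ 0.27  0.24  1.99 -0.    0.91  0.21]
travel [-0.1431 -0.0002 -0.0004] dr [ 0.0014 -0.0001 -0.0023] rows>= 2.9
travel [-0.1431  0.0185  0.381 ] dr [ 0.0614 -0.0002 -0.0022] rows>= 8.1
```

play_rows:
  claw: [255, 255, 255, 255, 255, 255, 255, 255, 255, 255, 255, 255, 255, 255, 255, 255, 255, 255]
  travel:
    - [-0.02, 0, 0]
    - [-0.05, 0, 0]
    - [-0.09, 0, 0]
    - [-0.13, 0, 0]
    - [-0.143, 0.002, 0.04]
    - [-0.143, 0.004, 0.08]
    - [-0.143, 0.006, 0.12]
    - [-0.143, 0.008, 0.16]
    - [-0.143, 0.01, 0.2]
    - [-0.143, 0.012, 0.24]
    - [-0.143, 0.014, 0.28]
    - [-0.143, 0.016, 0.32]
    - [-0.143, 0.018, 0.35]
    - [-0.143, 0.0185, 0.37]
    - [-0.143, 0.0185, 0.381]
    - [-0.143, 0.0185, 0.381]
    - [-0.143, 0.0185, 0.381]
    - [-0.143, 0.0185, 0.381]
  dr:
    - [0, 0, 0]
    - [0, 0, 0]
    - [0, 0, 0]
    - [0, 0, 0]
    - [0.06, 0, 0]
    - [0.06, 0, 0]
    - [0.06, 0, 0]
    - [0.06, 0, 0]
    - [0.06, 0, 0]
    - [0.06, 0, 0]
    - [0.06, 0, 0]
    - [0.06, 0, 0]
    - [0.06, 0, 0]
    - [0.06, 0, 0]
    - [0.06, 0, 0]
    - [0.06, 0, 0]
    - [0.06, 0, 0]
    - [0.06, 0, 0]

```text
time: 5.45
eef_pos: [0.5399, -0.1339, 0.1997]
tcp_rot: [0.5, 0.5, -0.499, 0.501]
contact_force: [0.5, 0.6, -1.2]
opening: 0.521
```

```bash
python3 -c "
from h import *
st();go(.54,-.135,.009,0)
c=cam('wrist');save(c,'w2.png')
c=cam('top');save(c,'t2.png',(240,170,470,345),3.4)"
```

```text
t 5.45 p [ 0.5399 -0.1339  0.1997] psi 0.0026 x [ 0.002  0.001 -1.   ] F [ 0.54  0.59 -1.22] open 0.521 q [-0.43  0.05  1.9   0.    1.19 -0.43]
travel [ 0.1907 -0.0002  0.0013] dr [ 0.0026 -0.0008 -0.0019] rows>= 3.8
```

View pics/w2.png

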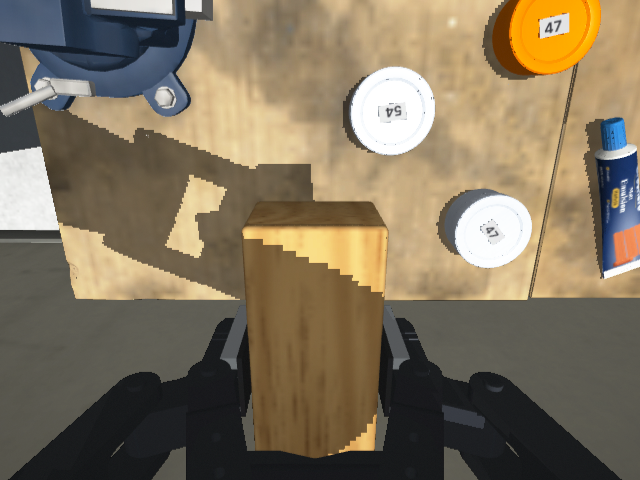

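View pics/t2.png

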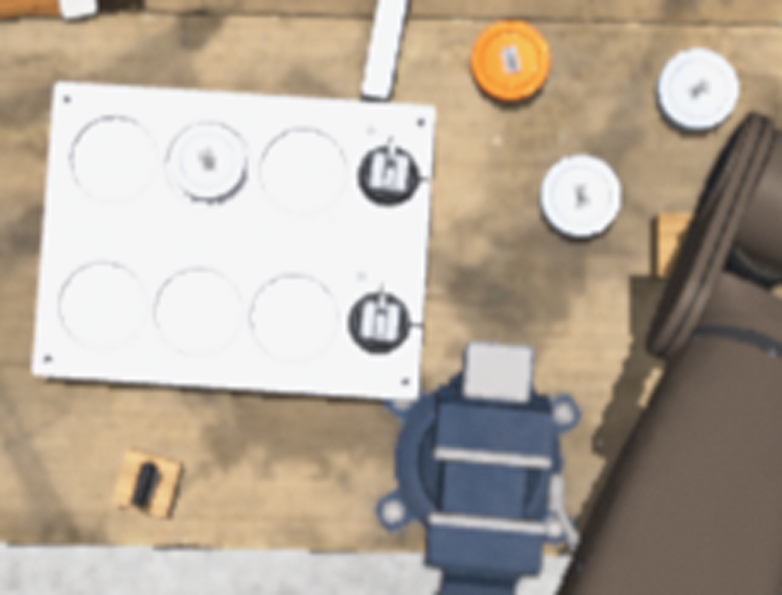

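Block held (top at (315,320)); white tins at (391,110) and (490,230), orange at (545,30). The table's right edge runs along row ~299, so I'll check it.

```bash
python3 -c "
from h import *
c=cam('wrist')
print(at_z(c,200,299,0),at_z(c,500,299,0),at_z(c,391,110,.034),at_z(c,490,230,.034), at_z(c,186,110,.02))"
```

```text
[ 0.43175039 -0.22848903  0.        ] [ 0.71734413 -0.22808906  0.        ] [ 0.59585889 -0.05623723  0.034     ] [ 0.68185926 -0.14817326  0.034     ] [ 0.44194247 -0.05700612  0.02      ]
```

play_rows:
  claw: [255, 255, 255, 255, 255, 255, 255, 255, 60, 60, 60, 60, 60, 60, 60, 60, 60]
  travel:
    - [0.04, 0, 0.001]
    - [0.08, 0, 0.001]
    - [0.12, 0, 0.001]
    - [0.155, 0, 0.001]
    - [0.175, 0, 0.001]
    - [0.185, 0, 0.001]
    - [0.1905, 0, 0.001]
    - [0.1905, 0, 0.001]
    - [0.1905, 0, 0.001]
    - [0.1905, 0, 0.001]
    - [0.1905, 0, 0.001]
    - [0.1905, 0, 0.001]
    - [0.17, 0, 0.001]
    - [0.13, 0, 0.001]
    - [0.08, 0, 0.001]
    - [0.03, 0, 0.001]
    - [0.0, 0, 0.001]
  dr:
    - [0, 0, 0]
    - [0, 0, 0]
    - [0, 0, 0]
    - [0, 0, 0]
    - [0, 0, 0]
    - [0, 0, 0]
    - [0, 0, 0]
    - [0, 0, 0]
    - [0, 0, 0]
    - [0, 0, 0]
    - [0, 0, 0]
    - [0, 0, 0]
    - [0, 0, 0]
    - [0, 0, 0]
    - [0, 0, 0]
    - [0, 0, 0]
    - [0, 0, 0]

```text
time: 7.3
eef_pos: [0.5415, -0.1357, 0.2052]
tcp_rot: [0.501, 0.498, -0.498, 0.503]
contact_force: [-0.1, -0.1, 0.4]
opening: 0.765
```

```bash
python3 -c "
from h import *
st()
c=cam('wrist');save(c,'w3.png')
c=cam('top');save(c,'t3.png',(240,170,470,345),3.4)
go(.596,-.057,.2,.7)"
```

```text
t 7.3 p [ 0.5415 -0.1357  0.2052] psi 0.0027 x [ 0.009 -0.002 -1.   ] F [-0.12 -0.09  0.43] open 0.765 q [-0.43  0.05  1.9   0.    1.19 -0.43]
travel [ 0.0075  0.0529 -0.0793] dr [-0.6971  0.0097 -0.0117] rows>= 4.6
```

View pics/w3.png

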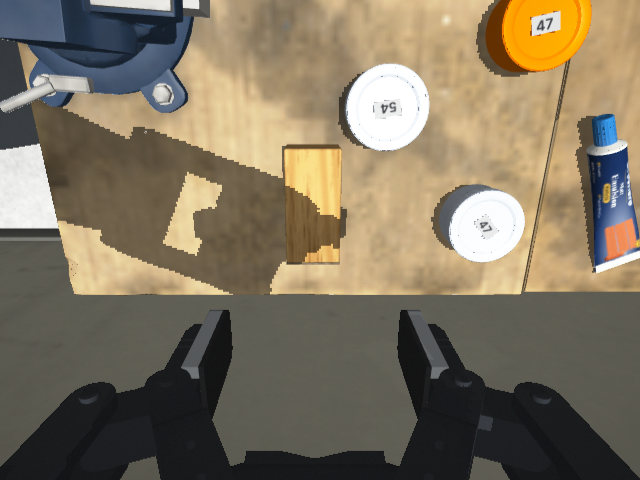

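Block laid at (312,205). Next tin "54" at (387,107), jaws along world x.

```bash
python3 -c "
from h import *
c=cam('wrist')
print(at_z(c,387.5,107,.034),at_z(c,485,222,.034))
K=cloud(c)
for u,v in((387,107),(485,222)):
    w=K[v-50:v+51,u-50:u+51].reshape(-1,3);m=w[abs(w[:,2]-.034)<.004];print(len(m),m.min(0),m.max(0),(m.min(0)+m.max(0))/2)
go(.596,-.057,.1,.0);go(.596,-.057,.008,0)"
```

```text
[ 0.59980353 -0.05774454  0.034     ] [ 0.68622593 -0.14762392  0.034     ]
5582 [ 0.56267628 -0.09475618  0.03000538] [ 0.62782283 -0.02668364  0.0356009 ] [ 0.59524956 -0.06071991  0.03280314]
4208 [ 0.65325591 -0.18147639  0.03000746] [ 0.71554789 -0.11916478  0.03581587] [ 0.6844019  -0.15032058  0.03291167]
travel [ 0.1039  0.0537 -0.0789] dr [ 0.0027  0.0026 -0.0088] rows>= 2.8
travel [ 0.1959  0.0529 -0.0792] dr [ 0.0027  0.0026 -0.0088] rows>= 4.4
```

play_rows:
  claw: [0, 0, 0, 0, 0, 0, 0, 0, 0, 255, 255, 255, 255, 255, 255, 255, 255]
  travel:
    - [0.02, 0.03, -0.04]
    - [0.06, 0.0535, -0.0785]
    - [0.1, 0.0535, -0.0785]
    - [0.14, 0.0535, -0.0785]
    - [0.17, 0.053, -0.0785]
    - [0.19, 0.053, -0.0785]
    - [0.196, 0.053, -0.0785]
    - [0.196, 0.053, -0.0785]
    - [0.196, 0.053, -0.0785]
    - [0.196, 0.053, -0.0785]
    - [0.196, 0.053, -0.0785]
    - [0.196, 0.053, -0.0785]
    - [0.196, 0.053, -0.0785]
    - [0.196, 0.053, -0.0785]
    - [0.196, 0.053, -0.0785]
    - [0.196, 0.053, -0.0785]
    - [0.196, 0.053, -0.0785]
  dr:
    - [0.002, 0.003, -0.009]
    - [0.002, 0.003, -0.009]
    - [0.002, 0.003, -0.009]
    - [0.002, 0.003, -0.009]
    - [0.002, 0.003, -0.009]
    - [0.002, 0.003, -0.009]
    - [0.002, 0.003, -0.009]
    - [0.002, 0.003, -0.009]
    - [0.002, 0.003, -0.009]
    - [0.002, 0.003, -0.009]
    - [0.002, 0.003, -0.009]
    - [0.002, 0.003, -0.009]
    - [0.002, 0.003, -0.009]
    - [0.002, 0.003, -0.009]
    - [0.002, 0.003, -0.009]
    - [0.002, 0.003, -0.009]
    - [0.002, 0.003, -0.009]
  force: 30

```text
time: 9.15
eef_pos: [0.5975, -0.058, 0.0097]
tcp_rot: [0.5, 0.499, -0.499, 0.501]
contact_force: [-0.3, 0.3, 5.7]
opening: 0.72
```

```bash
python3 -c "
from h import *
st();go(.5965,-.0575,.2,0);go(.5,.3168,.2,-.04)"
```

```text
t 9.15 p [ 0.5975 -0.058   0.0097] psi 0.0007 x [ 0.003 -0.    -1.   ] F [-0.27  0.3   5.74] open 0.72 q [-0.27  0.4   1.89  0.    0.86 -0.27]
travel [-0.1903 -0.0005 -0.0005] dr [ 0.0007  0.0004 -0.0025] rows>= 3.8
travel [-0.1907 -0.0967 -0.3748] dr [ 0.0407  0.0004 -0.0025] rows>= 8.6
```

play_rows:
  claw: [255, 255, 255, 255, 255, 255, 255, 255, 255, 255, 255, 255, 255, 255, 255, 255, 255, 255]
  travel:
    - [-0.02, 0, 0]
    - [-0.06, 0, 0]
    - [-0.1, 0, 0]
    - [-0.14, 0, 0]
    - [-0.18, -0.01, -0.03]
    - [-0.19, -0.02, -0.07]
    - [-0.19, -0.03, -0.11]
    - [-0.19, -0.04, -0.15]
    - [-0.19, -0.05, -0.19]
    - [-0.19, -0.06, -0.23]
    - [-0.19, -0.07, -0.27]
    - [-0.19, -0.08, -0.31]
    - [-0.19, -0.09, -0.345]
    - [-0.19, -0.095, -0.365]
    - [-0.19, -0.097, -0.375]
    - [-0.19, -0.097, -0.375]
    - [-0.19, -0.097, -0.375]
    - [-0.19, -0.097, -0.375]
  dr:
    - [0, 0, 0]
    - [0, 0, 0]
    - [0, 0, 0]
    - [0, 0, 0]
    - [0.04, 0, 0]
    - [0.04, 0, 0]
    - [0.04, 0, 0]
    - [0.04, 0, 0]
    - [0.04, 0, 0]
    - [0.04, 0, 0]
    - [0.04, 0, 0]
    - [0.04, 0, 0]
    - [0.04, 0, 0]
    - [0.04, 0, 0]
    - [0.04, 0, 0]
    - [0.04, 0, 0]
    - [0.04, 0, 0]
    - [0.04, 0, 0]

```text
time: 10.95
eef_pos: [0.5001, 0.3158, 0.1992]
tcp_rot: [0.51, 0.489, -0.51, 0.491]
contact_force: [-0.4, -0.0, -0.3]
opening: 0.716
```

```bash
python3 -c "
from h import *
st();go(.5,.3168,.2,-.04)
c=cam('wrist');save(c,'w4.png')
for y in (.1,.025,-.05):
  a=-.043;p=np.array([.5539+np.cos(a)*-.058-np.sin(a)*y,.2145+np.sin(a)*-.058+np.cos(a)*y,.05]);print(p,np.round(proj(c,p),1))
"
```

```text
t 10.95 p [0.5001 0.3158 0.1992] psi -0.0407 x [ 0.002 -0.001 -1.   ] F [-0.38 -0.02 -0.34] open 0.716 q [ 0.39  0.13  1.82 -0.    1.19  0.43]
travel [-0.0008 -0.0001 -0.001 ] dr [-0.0007  0.0008 -0.0023] rows>= 0.0
[0.50025229 0.3169008  0.05      ] [314.4 216.9]
[0.49702828 0.24197012 0.05      ] [314.2 305.4]
[0.49380428 0.16703945 0.05      ] [314.  381.5]
```

View pics/w4.png

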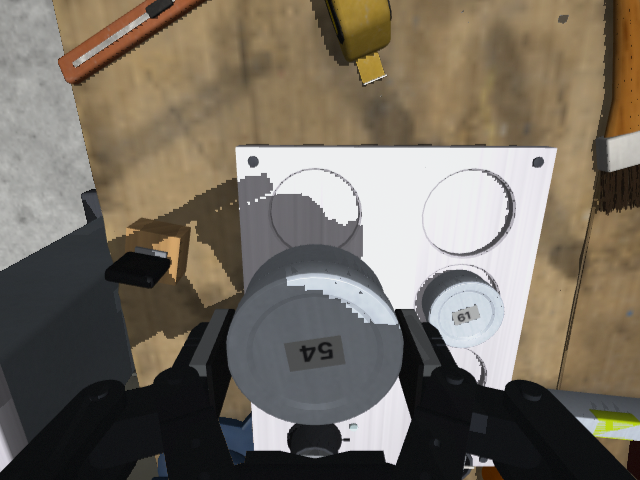

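```bash
python3 -c "
from h import *
c=cam('wrist')
save(c,'w4a.png',(240,150,400,270),5)
save(c,'w4b.png',(210,230,420,440),3.5)
for u,v in ((236,147),(556,149)): print(at_z(c,u,v,.05))
a=-.043
for X,Y in((-.115,.15),(.115,.15)):
  p=np.array([.5539+np.cos(a)*X-np.sin(a)*Y,.2145+np.sin(a)*X+np.cos(a)*Y,.05]);print(p,np.round(proj(c,p),1))
def circ(x,y,z,r): 
  q=np.array([proj(c,(x+r*np.cos(t),y+r*np.sin(t),z)) for t in np.linspace(0,6.28,100)]);return np.round([q[:,0].min(),q[:,0].max(),q[:,1].min(),q[:,1].max()],1)
print('nest',circ(.50025,.3169,.05,.034))
s=ctrl.get_state()['eef_pos']
print('tin top',circ(s[0],s[1],.2235,.031))
"
```

```text
[0.44671996 0.37077637 0.05      ]
[0.67468961 0.36002036 0.05      ]
[0.44545431 0.36930482 0.05      ] [234.4 149.2]
[0.67524171 0.35941787 0.05      ] [556.6 149.8]
nest [269.2 359.4 171.8 258.7]
tin top [225.8 405.4 276.3 428.8]
```

View pics/w4a.png

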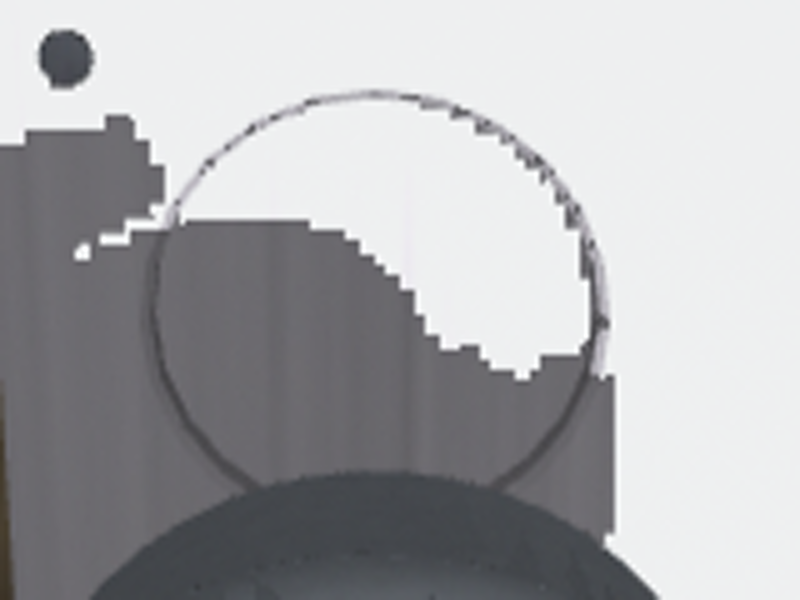

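View pics/w4b.png

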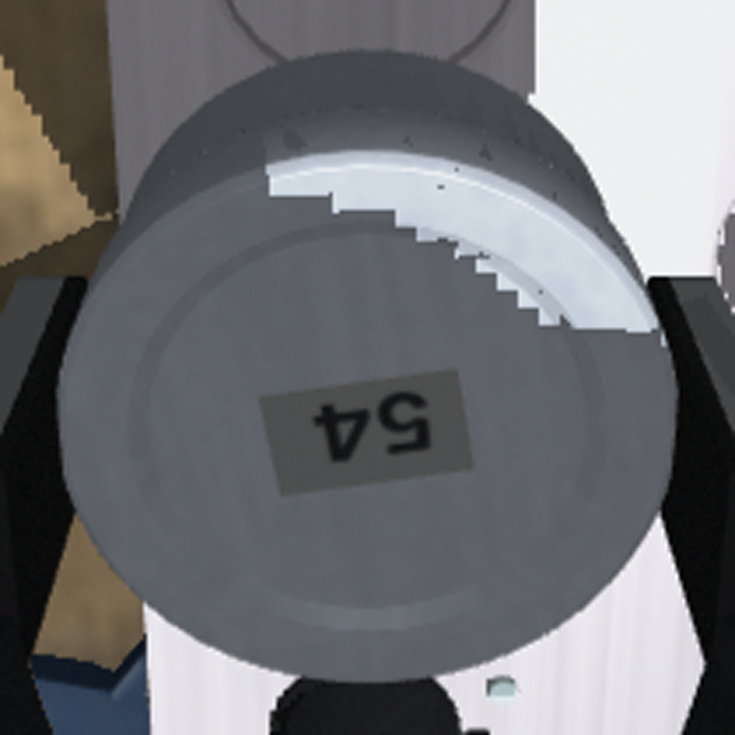

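play_rows:
  claw: [255, 255, 255, 255, 255, 255, 255]
  travel:
    - [0.04, 0.0005, -0.002]
    - [0.08, 0.0005, -0.002]
    - [0.11, 0.0005, -0.002]
    - [0.125, 0.0005, -0.002]
    - [0.132, 0.0005, -0.002]
    - [0.132, 0.0005, -0.002]
    - [0.132, 0.0005, -0.002]
  dr:
    - [0, 0, 0]
    - [0, 0, -0.002]
    - [0, 0, -0.002]
    - [0, 0, -0.002]
    - [0, 0, -0.002]
    - [0, 0, -0.002]
    - [0, 0, -0.002]

```text
time: 11.75
eef_pos: [0.5025, 0.3183, 0.0692]
tcp_rot: [0.511, 0.489, -0.509, 0.49]
contact_force: [-0.2, 0.3, -0.1]
opening: 0.718
```

```bash
python3 -c "
from h import *
st()
c=cam('wrist');save(c,'w5.png',(200,200,430,440),3.3)
"
```

```text
t 11.75 p [0.5025 0.3183 0.0692] psi -0.0411 x [ 0.003  0.001 -1.   ] F [-0.17  0.28 -0.15] open 0.718 q [ 0.39  0.29  1.89 -0.    0.96  0.44]
```

View pics/w5.png

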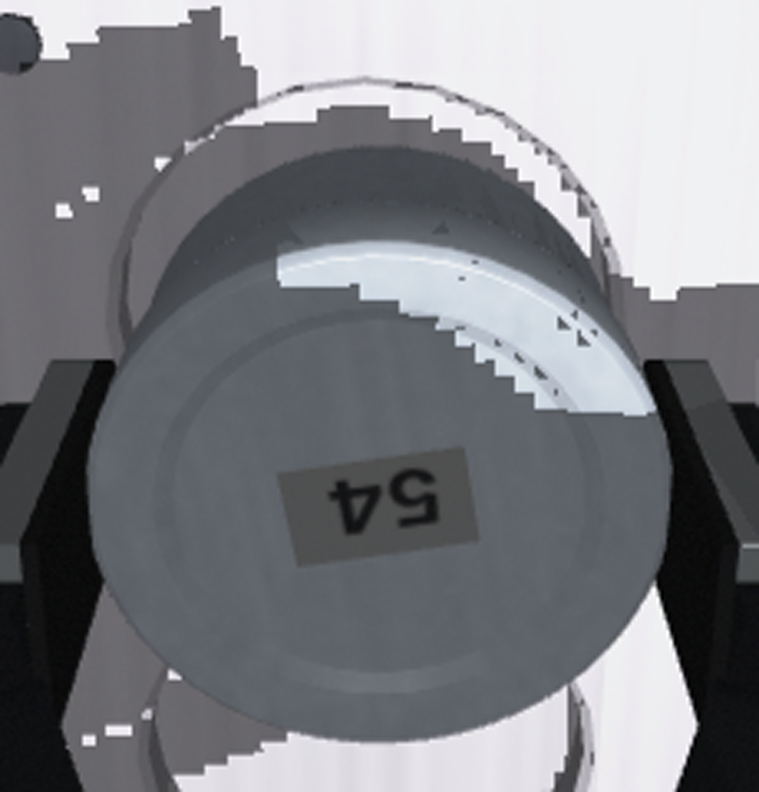

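```bash
python3 -c "
from h import *
st()
c=cam('wrist')
print('nest far',at_z(c,200+364/3.3,200+79/3.3,.05)-[0,.034,0])
for z in(.056,.058,.0595):print('tin bottom far',at_z(c,200+379/3.3,200+147/3.3,z)-[0,.031,0])
for z in(.090,.092,.0935):print('tin top far,near',at_z(c,200+379/3.3,200+241/3.3,z)[1]-.031,at_z(c,200+379/3.3,200+741/3.3,z)[1]+.031)
print('nest l r',at_z(c,200+108/3.3,200+290/3.3,.05)[0],at_z(c,200+621/3.3,200+290/3.3,.05)[0])
go(.5008,.318,.06,-.041)
"
```

```text
t 11.8 p [0.5026 0.3184 0.0694] psi -0.041 x [ 0.004  0.001 -1.   ] F [-0.49 -0.26  0.12] open 0.716 q [ 0.39  0.29  1.89 -0.    0.96  0.44]
nest far [0.50199147 0.31970826 0.05      ]
tin bottom far [0.50358081 0.31559916 0.056     ]
tin bottom far [0.50359852 0.31632191 0.058     ]
tin bottom far [0.50361181 0.31686397 0.0595    ]
tin top far,near 0.3179081042793105 0.3169943580946659
tin top far,near 0.31879543128019494 0.31891939162106486
tin top far,near 0.31946092653085834 0.32036316676586407
nest l r 0.46628129822414366 0.535290682870733
travel [ 0.0094 -0.0017  0.0005] dr [ 0.0001 -0.0011 -0.0039] rows>= 0.2
```

play_rows:
  claw: [255, 255, 255, 255, 255, 255, 255, 255]
  travel:
    - [0.0, -0.0018, -0.0004]
    - [0.002, -0.0018, -0.0004]
    - [0.005, -0.0018, -0.0004]
    - [0.008, -0.0018, -0.0004]
    - [0.011, -0.0018, -0.0004]
    - [0.013, -0.0018, -0.0004]
    - [0.014, -0.0018, -0.0004]
    - [0.014, -0.0018, -0.0004]
  dr:
    - [0, -0.001, -0.004]
    - [0, -0.001, -0.004]
    - [0, -0.001, -0.004]
    - [0, -0.001, -0.004]
    - [0, -0.001, -0.004]
    - [0, -0.001, -0.004]
    - [0, -0.001, -0.004]
    - [0, -0.001, -0.004]

```text
time: 12.65
eef_pos: [0.5006, 0.3188, 0.055]
tcp_rot: [-0.51, -0.49, 0.51, -0.49]
contact_force: [-0.6, 0.5, 0.4]
opening: 0.714
```

```bash
python3 -c "
from h import *
st()
c=cam('wrist');save(c,'w6.png',(200,200,430,440),3.3)
go(.5008,.3188,.053,-.041)
"
```

```text
t 12.65 p [0.5006 0.3188 0.055 ] psi -0.0409 x [-0.001 -0.    -1.   ] F [-0.55  0.52  0.42] open 0.714 q [0.4  0.31 1.89 0.   0.93 0.44]
travel [0.0023 0.0001 0.0001] dr [ 0.0001 -0.0001  0.0003] rows>= 0.0
```

View pics/w6.png

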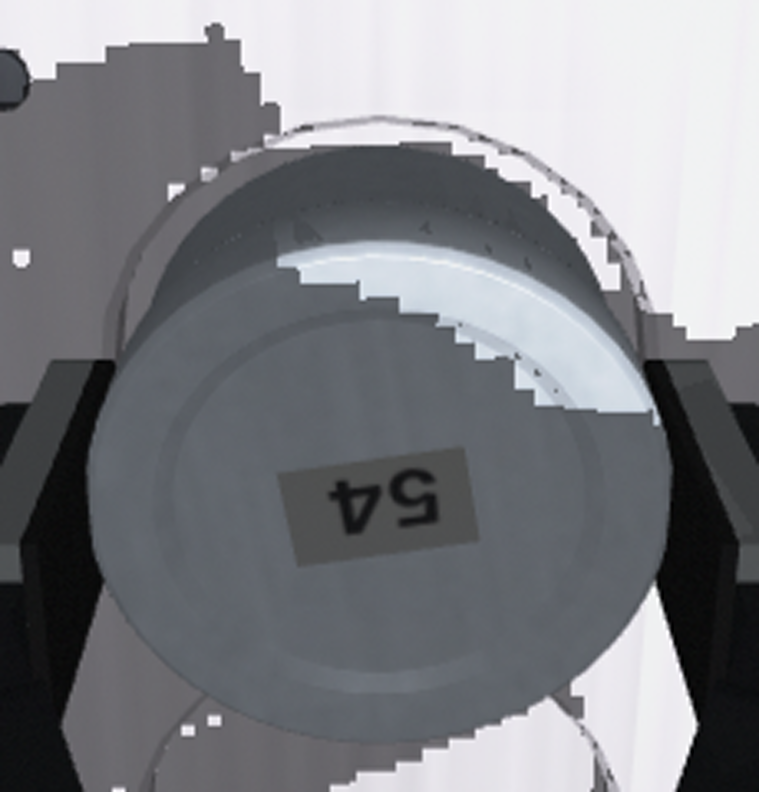

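play_rows:
  claw: [255, 255, 255, 255, 255]
  travel:
    - [0.001, 0, 0]
    - [0.002, 0, 0]
    - [0.003, 0, 0]
    - [0.0035, 0, 0]
    - [0.0035, 0, 0]
  dr:
    - [0, 0, 0]
    - [0, 0, 0]
    - [0, 0, 0]
    - [0, 0, 0]
    - [0, 0, 0]

```text
time: 13.2
eef_pos: [0.5007, 0.3189, 0.0518]
tcp_rot: [-0.51, -0.49, 0.51, -0.49]
contact_force: [-0.5, -0.2, -0.4]
opening: 0.722
```

```bash
python3 -c "
from h import *
st()"
```

```text
t 13.2 p [0.5007 0.3189 0.0518] psi -0.0409 x [-0.  0. -1.] F [-0.49 -0.17 -0.45] open 0.722 q [0.4  0.32 1.89 0.   0.93 0.44]
```

play_rows:
  claw: [255, 255, 80, 60, 40, 20, 0, 0, 0, 0, 0, 0, 0]
  travel:
    - [0.001, 0, 0]
    - [0.001, 0, 0]
    - [0.001, 0, 0]
    - [0.001, 0, 0]
    - [0.001, 0, 0]
    - [0.001, 0, 0]
    - [0.001, 0, 0]
    - [-0.01, 0, 0]
    - [-0.05, 0, 0]
    - [-0.1, 0, 0]
    - [-0.14, 0, 0]
    - [-0.15, 0, 0]
    - [-0.15, 0, 0]
  dr:
    - [0, 0, 0]
    - [0, 0, 0]
    - [0, 0, 0]
    - [0, 0, 0]
    - [0, 0, 0]
    - [0, 0, 0]
    - [0, 0, 0]
    - [0, 0, 0]
    - [0, 0, 0]
    - [0, 0, 0]
    - [0, 0, 0]
    - [0, 0, 0]
    - [0, 0, 0]

```text
time: 14.5
eef_pos: [0.5021, 0.3195, 0.2053]
tcp_rot: [0.512, 0.489, -0.508, 0.49]
contact_force: [-0.1, 0.1, -0.9]
opening: 1.002
```

```bash
python3 -c "
from h import *
st()
c=cam('wrist');save(c,'w7.png')
c2=cam('top');save(c2,'t7.png',(240,170,470,345),3.4)
print(at_depth(c,300,200))
go(.684,-.15,.2,0)"
```

```text
t 14.5 p [0.5021 0.3195 0.2053] psi -0.0408 x [ 0.006  0.003 -1.   ] F [-0.08  0.13 -0.89] open 1.002 q [0.4  0.13 1.81 0.   1.2  0.44]
[0.49334976 0.33879936 0.074283  ]
travel [0.0005 0.203  0.4606] dr [-0.0409  0.0008  0.0021] rows>= 10.1
```

View pics/w7.png

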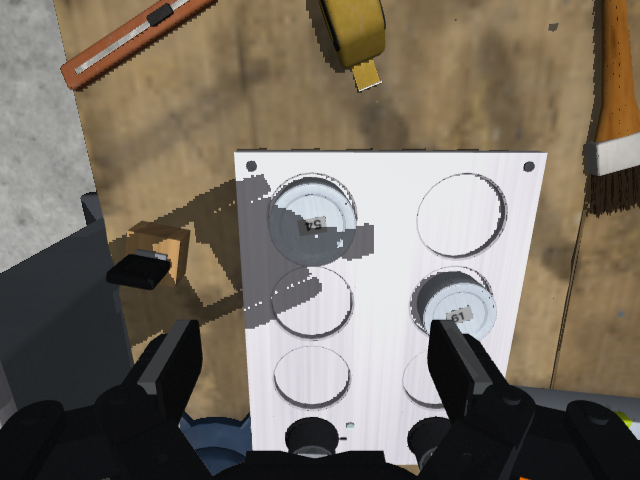

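View pics/t7.png

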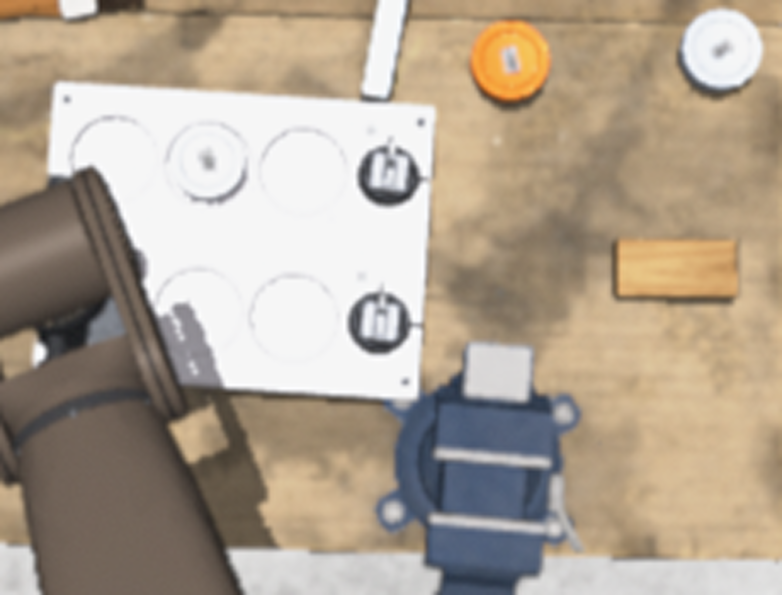

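Tin "54" is seated at (313,222), with its top at ≈0.076. The second tin has been knocked: in the top crop it moved from (697,90) to about (721,52). Re-measuring.

```bash
python3 -c "
from h import *
c=cam('top')
u,v=np.array((721.5,51))/3.4+[240,170];p=at_z(c,u,v,.034);print(p,u,v)
w=cloud(c)[int(v)-20:int(v)+21,int(u)-20:int(u)+21].reshape(-1,3);m=w[abs(w[:,2]-.032)<.008];print((m.min(0)+m.max(0))/2,m.max(0)-m.min(0))
go(p[0],p[1],.2,0)"
```

```text
[ 0.71487267 -0.16988411  0.034     ] 452.2058823529412 185.0
[ 0.71753709 -0.16912758  0.03219936] [0.06221845 0.06213875 0.01548788]
travel [-0.0007  0.2351  0.479 ] dr [-0.0409  0.0016  0.0039] rows>= 10.7
```

play_rows:
  claw: [0, 0, 0, 0, 0, 0, 0, 0, 0, 0, 0, 0, 0, 0, 0, 0]
  travel:
    - [0, 0.018, 0.037]
    - [0, 0.036, 0.074]
    - [0, 0.054, 0.111]
    - [0, 0.072, 0.148]
    - [0, 0.09, 0.185]
    - [0, 0.108, 0.222]
    - [0, 0.126, 0.259]
    - [0, 0.144, 0.296]
    - [0, 0.162, 0.333]
    - [0, 0.18, 0.37]
    - [0, 0.198, 0.407]
    - [0, 0.216, 0.44]
    - [0, 0.23, 0.468]
    - [0, 0.236, 0.479]
    - [0, 0.236, 0.479]
    - [0, 0.236, 0.479]
  dr:
    - [-0.041, 0.001, 0.004]
    - [-0.041, 0.001, 0.004]
    - [-0.041, 0.001, 0.004]
    - [-0.041, 0.001, 0.004]
    - [-0.041, 0.001, 0.004]
    - [-0.041, 0.001, 0.004]
    - [-0.041, 0.001, 0.004]
    - [-0.041, 0.001, 0.004]
    - [-0.041, 0.001, 0.004]
    - [-0.041, 0.001, 0.004]
    - [-0.041, 0.001, 0.004]
    - [-0.041, 0.001, 0.004]
    - [-0.041, 0.001, 0.004]
    - [-0.041, 0.001, 0.004]
    - [-0.041, 0.001, 0.004]
    - [-0.041, 0.001, 0.004]

```text
time: 16.25
eef_pos: [0.715, -0.1686, 0.1977]
tcp_rot: [0.499, 0.501, -0.5, 0.499]
contact_force: [-0.5, 0.1, 1.0]
opening: 1.0
```

```bash
python3 -c "
from h import *
st()
c=cam('wrist');save(c,'w8.png')
p=cloud(c).reshape(-1,3);m=p[(abs(p[:,2]-.034)<.004)&(np.hypot(p[:,0]-.716,p[:,1]+.17)<.045)];print((m.min(0)+m.max(0))/2,m.max(0)-m.min(0))
go(.716,-.17,.1,0);go(.716,-.17,.008,0)"
```

```text
t 16.25 p [ 0.715  -0.1686  0.1977] psi 0.0006 x [-0.003  0.001 -1.   ] F [-0.48  0.12  0.97] open 1.0 q [-0.37  0.44  1.44  0.    1.26 -0.37]
[ 0.7178886  -0.16943249  0.03266864] [0.06211844 0.06205484 0.00533216]
travel [0.0983 0.0011 0.0019] dr [ 0.0013 -0.0008  0.0018] rows>= 2.0
travel [0.1903 0.0013 0.002 ] dr [ 0.0013 -0.0008  0.0018] rows>= 3.8
```

View pics/w8.png

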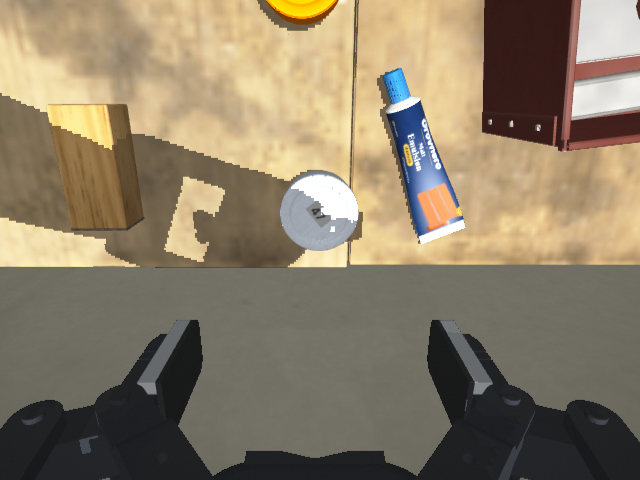

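White tin "47" is at (319,211), centre (0.717,-0.1695). The paint tube starts at column ~405, clear of the fingers. Grasping.

play_rows:
  claw: [20, 20, 20, 20, 20, 20, 20, 20, 20, 255, 255, 255, 255, 255, 255, 255, 255]
  travel:
    - [0.03, 0.002, 0.001]
    - [0.07, 0.002, 0.001]
    - [0.1, 0.002, 0.001]
    - [0.13, 0.002, 0.001]
    - [0.16, 0.002, 0.001]
    - [0.18, 0.002, 0.001]
    - [0.19, 0.002, 0.001]
    - [0.19, 0.002, 0.001]
    - [0.19, 0.002, 0.001]
    - [0.19, 0.002, 0.001]
    - [0.19, 0.002, 0.001]
    - [0.19, 0.002, 0.001]
    - [0.19, 0.002, 0.001]
    - [0.19, 0.002, 0.001]
    - [0.19, 0.002, 0.001]
    - [0.19, 0.002, 0.001]
    - [0.19, 0.002, 0.001]
  dr:
    - [0.001, -0.001, 0.002]
    - [0.001, -0.001, 0.002]
    - [0.001, -0.001, 0.002]
    - [0.001, -0.001, 0.002]
    - [0.001, -0.001, 0.002]
    - [0.001, -0.001, 0.002]
    - [0.001, -0.001, 0.002]
    - [0.001, -0.001, 0.002]
    - [0.001, -0.001, 0.002]
    - [0.001, -0.001, 0.002]
    - [0.001, -0.001, 0.002]
    - [0.001, -0.001, 0.002]
    - [0.001, -0.001, 0.002]
    - [0.001, -0.001, 0.002]
    - [0.001, -0.001, 0.002]
    - [0.001, -0.001, 0.002]
    - [0.001, -0.001, 0.002]

```text
time: 18.0
eef_pos: [0.7184, -0.1696, 0.011]
tcp_rot: [0.501, 0.499, -0.499, 0.501]
contact_force: [-0.3, -0.0, 5.5]
opening: 0.718
```

```bash
python3 -c "
from h import *
st();go(.4975,.244,.2,-.04)"
```

```text
t 18.0 p [ 0.7184 -0.1696  0.011 ] psi 0.0003 x [ 0.004 -0.002 -1.   ] F [-0.33 -0.03  5.54] open 0.718 q [-0.37  0.64  1.52 -0.    0.98 -0.37]
travel [-0.1906 -0.22   -0.4134] dr [ 0.0403  0.0016 -0.0041] rows>= 10.1
```

play_rows:
  claw: [255, 255, 255, 255, 255, 255, 255, 255, 255, 255, 255, 255, 255, 255, 255, 255, 255, 255, 255, 255]
  travel:
    - [-0.03, 0, 0]
    - [-0.07, 0, 0]
    - [-0.11, 0, 0]
    - [-0.15, -0.005, -0.01]
    - [-0.18, -0.02, -0.035]
    - [-0.19, -0.037, -0.07]
    - [-0.19, -0.056, -0.105]
    - [-0.19, -0.075, -0.14]
    - [-0.19, -0.093, -0.175]
    - [-0.19, -0.112, -0.21]
    - [-0.19, -0.13, -0.245]
    - [-0.19, -0.149, -0.28]
    - [-0.19, -0.168, -0.315]
    - [-0.19, -0.186, -0.35]
    - [-0.19, -0.202, -0.38]
    - [-0.19, -0.214, -0.402]
    - [-0.19, -0.22, -0.413]
    - [-0.19, -0.22, -0.413]
    - [-0.19, -0.22, -0.413]
    - [-0.19, -0.22, -0.413]
  dr:
    - [0, 0, 0]
    - [0, 0, 0]
    - [0, 0, 0]
    - [0.04, 0, 0]
    - [0.04, 0, 0]
    - [0.04, 0, 0]
    - [0.04, 0, 0]
    - [0.04, 0, 0]
    - [0.04, 0, -0.003]
    - [0.04, 0.002, -0.003]
    - [0.04, 0.002, -0.003]
    - [0.04, 0.002, -0.003]
    - [0.04, 0.002, -0.003]
    - [0.04, 0.002, -0.003]
    - [0.04, 0.002, -0.003]
    - [0.04, 0.002, -0.003]
    - [0.04, 0.002, -0.003]
    - [0.04, 0.002, -0.003]
    - [0.04, 0.002, -0.003]
    - [0.04, 0.002, -0.003]

```text
time: 20.0
eef_pos: [0.4982, 0.2426, 0.1994]
tcp_rot: [0.511, 0.489, -0.51, 0.49]
contact_force: [0.1, -0.3, -0.7]
opening: 0.717
```

```bash
python3 -c "
from h import *
st();go(.4976,.244,.2,-.042);go(.4976,.244,.066,-.042)"
```

```text
t 20.0 p [0.4982 0.2426 0.1994] psi -0.0412 x [ 0.001  0.    -1.   ] F [ 0.13 -0.27 -0.72] open 0.717 q [ 0.27  0.05  1.91 -0.    1.18  0.31]
travel [-0.0006 -0.0006 -0.0014] dr [ 0.0008 -0.0001 -0.0012] rows>= 0.0
travel [ 0.1334 -0.0008 -0.0014] dr [ 0.0008 -0.0001 -0.0012] rows>= 2.7
```

play_rows:
  claw: [255, 255, 255, 255, 255, 255, 255, 255, 255]
  travel:
    - [0.03, -0.001, -0.0014]
    - [0.07, -0.001, -0.0014]
    - [0.1, -0.001, -0.0014]
    - [0.12, -0.001, -0.0014]
    - [0.13, -0.001, -0.0014]
    - [0.133, -0.001, -0.0014]
    - [0.133, -0.001, -0.0014]
    - [0.133, -0.001, -0.0014]
    - [0.133, -0.001, -0.0014]
  dr:
    - [0, 0, -0.001]
    - [0, 0, -0.001]
    - [0, 0, -0.001]
    - [0, 0, -0.001]
    - [0, 0, -0.001]
    - [0, 0, -0.001]
    - [0, 0, -0.001]
    - [0, 0, -0.001]
    - [0, 0, -0.001]

```text
time: 20.9
eef_pos: [0.4985, 0.2443, 0.0679]
tcp_rot: [0.511, 0.489, -0.509, 0.49]
contact_force: [-0.2, 0.5, -0.6]
opening: 0.717
```

```bash
python3 -c "
from h import *
st()
c=cam('wrist');save(c,'w9.png',(200,200,430,440),3.3)
go(.4976,.244,.0535,-.042)
"
```

```text
t 20.9 p [0.4985 0.2443 0.0679] psi -0.0412 x [ 0.003  0.001 -1.   ] F [-0.22  0.52 -0.63] open 0.717 q [ 0.27  0.22  1.99 -0.    0.93  0.31]
travel [ 0.0142 -0.0007  0.0003] dr [ 0.0009 -0.0008 -0.0026] rows>= 0.3
```

View pics/w9.png

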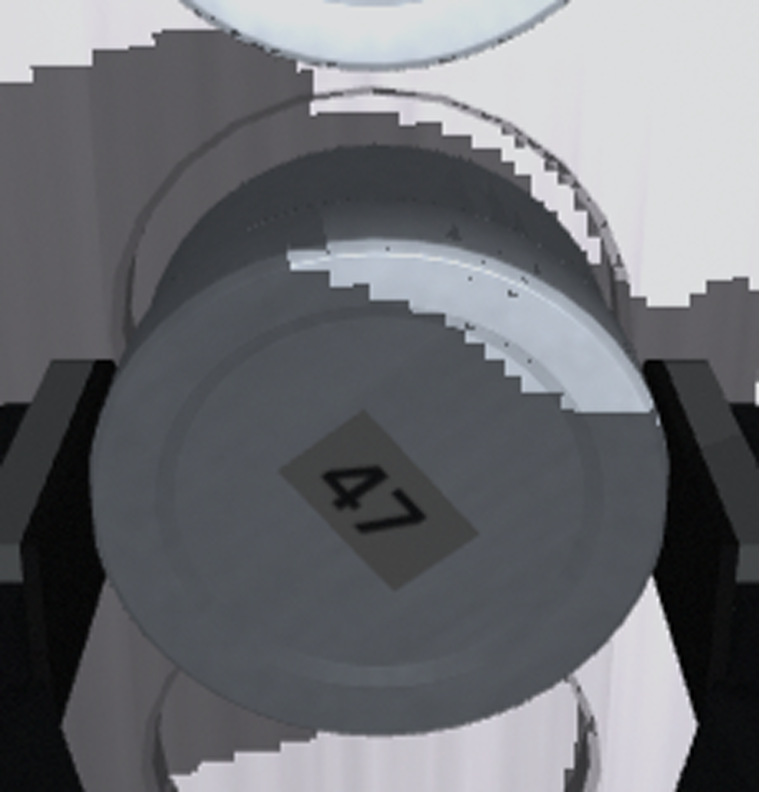

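play_rows:
  claw: [255, 255, 255, 255, 255, 255, 255, 255, 255]
  travel:
    - [0.001, -0.0008, 0.0004]
    - [0.004, -0.0008, 0.0004]
    - [0.007, -0.0008, 0.0004]
    - [0.01, -0.0008, 0.0004]
    - [0.0125, -0.0008, 0.0004]
    - [0.0145, -0.0008, 0.0004]
    - [0.016, -0.0008, 0.0004]
    - [0.0165, -0.0008, 0.0004]
    - [0.0165, -0.0008, 0.0004]
  dr:
    - [0, -0.001, -0.003]
    - [0, -0.001, -0.003]
    - [0, -0.001, -0.003]
    - [0, -0.001, -0.003]
    - [0, -0.001, -0.003]
    - [0, -0.001, -0.003]
    - [0, -0.001, -0.003]
    - [0, -0.001, -0.003]
    - [0, -0.001, -0.003]

```text
time: 21.85
eef_pos: [0.4979, 0.2442, 0.053]
tcp_rot: [-0.51, -0.49, 0.51, -0.49]
contact_force: [-4.2, -0.9, 9.1]
opening: 0.721
```

```bash
python3 -c "
from h import *
st()
c=cam('wrist');save(c,'w10.png',(200,200,430,440),3.3)
"
```

```text
t 21.85 p [0.4979 0.2442 0.053 ] psi -0.0408 x [-0. -0. -1.] F [-4.21 -0.94  9.14] open 0.721 q [ 0.27  0.24  1.99 -0.    0.91  0.31]
```

View pics/w10.png

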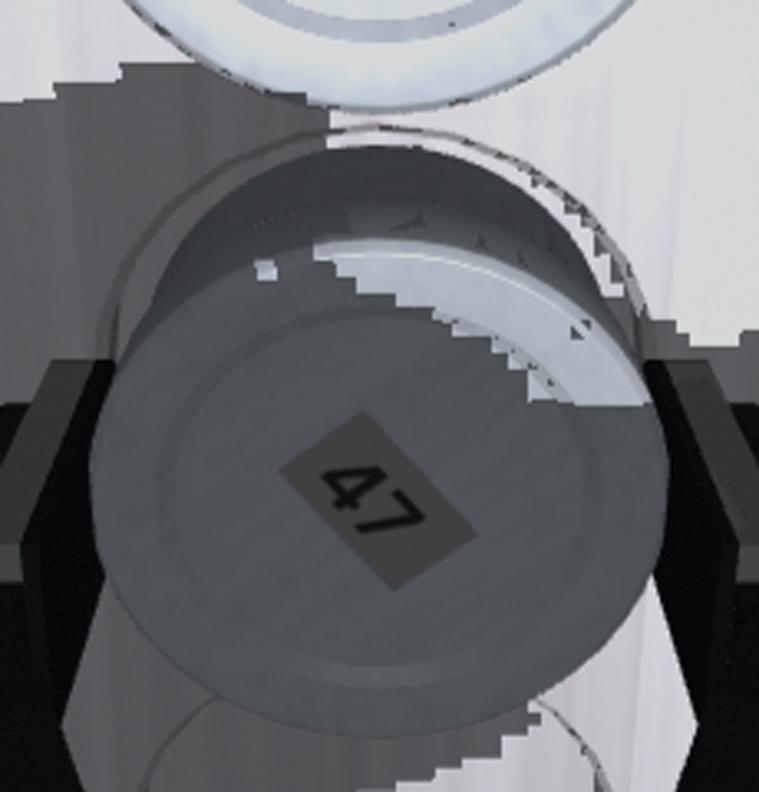

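play_rows:
  claw: [200, 110, 80, 60, 40, 20, 0, 0, 0, 0, 0, 0, 0, 0]
  travel:
    - [0, 0, 0]
    - [0, 0, 0]
    - [0, 0, 0]
    - [0, 0, 0]
    - [0, 0, 0]
    - [0, 0, 0]
    - [0, 0, 0]
    - [-0.01, 0, 0]
    - [-0.05, 0, 0]
    - [-0.1, 0, 0]
    - [-0.14, 0, 0]
    - [-0.15, 0, 0]
    - [-0.15, 0, 0]
    - [-0.15, 0, 0]
  dr:
    - [0, 0, 0]
    - [0, 0, 0]
    - [0, 0, 0]
    - [0, 0, 0]
    - [0, 0, 0]
    - [0, 0, 0]
    - [0, 0, 0]
    - [0, 0, 0]
    - [0, 0, 0]
    - [0, 0, 0]
    - [0, 0, 0]
    - [0, 0, 0]
    - [0, 0, 0]
    - [0, 0, 0]

```text
time: 23.3
eef_pos: [0.4971, 0.2439, 0.2018]
tcp_rot: [-0.509, -0.49, 0.511, -0.489]
contact_force: [-0.2, -0.3, -0.6]
opening: 1.001
```

```bash
python3 -c "
from h import *
st()
c=cam('wrist');save(c,'w11.png')
P=cloud(c).reshape(-1,3)
for x,y in((.5005,.318),(.4975,.243),(.6137,.237)):
  m=P[(P[:,2]>.06)&(np.hypot(P[:,0]-x,P[:,1]-y)<.036)&(P[:,2]<.1)];top=m[m[:,2]>m[:,2].max()-.006];A=np.c_[top[:,:2],np.ones(len(top))];print(np.linalg.lstsq(A,top[:,2],rcond=None)[0],np.median(top[:,2]),(top.min(0)+top.max(0))/2)
"
```

```text
t 23.3 p [0.4971 0.2439 0.2018] psi -0.0409 x [-0.002 -0.001 -1.   ] F [-0.24 -0.33 -0.63] open 1.001 q [ 0.27  0.05  1.9  -0.    1.19  0.31]
[0.00111211 0.00135729 0.07295034] 0.07389707069310633 [0.5005872  0.31931065 0.07427995]
[0.00190205 0.00036471 0.07291222] 0.07390587520352462 [0.49777729 0.24428182 0.07419428]
[0.00260508 0.00054504 0.06635256] 0.06805637973126136 [0.61379812 0.23857842 0.06839092]
```

View pics/w11.png

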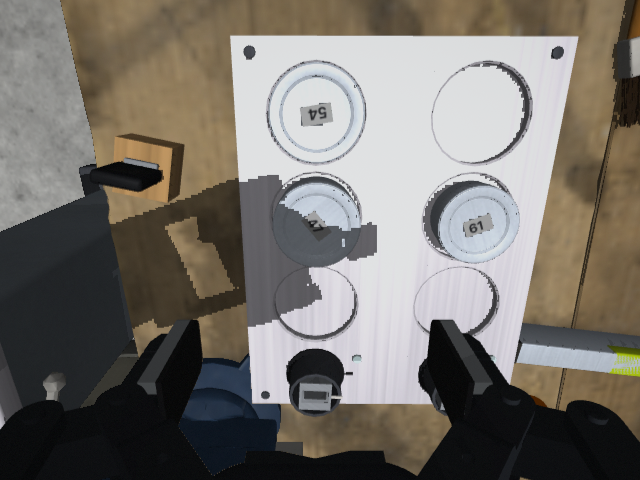

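Both tins are flat in their nests at (316,114) and (315,222). The front slot still reads 0, at (315,396). The key's bow is at (127,172); moving above it.

```bash
python3 -c "
from h import *
go(.362,.277,.21,1.17)"
```

```text
travel [-0.0087 -0.136  -0.0276] dr [-1.2109e+00 -1.2000e-03  4.5000e-03] rows>= 8.1
```

play_rows:
  claw: [0, 0, 0, 0, 0, 0, 0, 0, 0, 0, 0, 0, 0, 0]
  travel:
    - [-0.009, -0.015, -0.004]
    - [-0.009, -0.03, -0.008]
    - [-0.009, -0.05, -0.012]
    - [-0.009, -0.07, -0.016]
    - [-0.009, -0.09, -0.02]
    - [-0.009, -0.11, -0.024]
    - [-0.009, -0.125, -0.026]
    - [-0.009, -0.136, -0.028]
    - [-0.009, -0.136, -0.028]
    - [-0.009, -0.136, -0.028]
    - [-0.009, -0.136, -0.028]
    - [-0.009, -0.136, -0.028]
    - [-0.009, -0.136, -0.028]
    - [-0.009, -0.136, -0.028]
  dr:
    - [-0.15, 0, 0]
    - [-0.3, 0, 0]
    - [-0.45, 0, 0]
    - [-0.6, 0, 0]
    - [-0.75, 0, 0]
    - [-0.9, 0, 0]
    - [-1.05, 0, 0]
    - [-1.2, 0, 0]
    - [-1.21, 0, 0.004]
    - [-1.21, 0, 0.004]
    - [-1.21, 0, 0.004]
    - [-1.21, 0, 0.004]
    - [-1.21, 0, 0.004]
    - [-1.21, 0, 0.004]

```text
time: 24.75
eef_pos: [0.3623, 0.2773, 0.2103]
tcp_rot: [0.141, 0.693, -0.141, 0.692]
contact_force: [0.9, -1.3, 0.5]
opening: 0.999
```

```bash
python3 -c "
from h import *
st()
c=cam('wrist');save(c,'w12.png');print(proj(c,(.362,.277,.075)),proj(c,(.362,.277,.03)))
save(c,'w12k.png',(240,140,400,260),5)
"
```

```text
t 24.75 p [0.3623 0.2773 0.2103] psi 1.1683 x [-0.001  0.001 -1.   ] F [ 0.92 -1.34  0.46] open 0.999 q [ 0.43 -0.2   2.12  0.    1.22 -0.74]
(np.float64(314.54517195795654), np.float64(224.37670957431808)) (np.float64(314.5152803496843), np.float64(208.4593823040572))
```

View pics/w12.png

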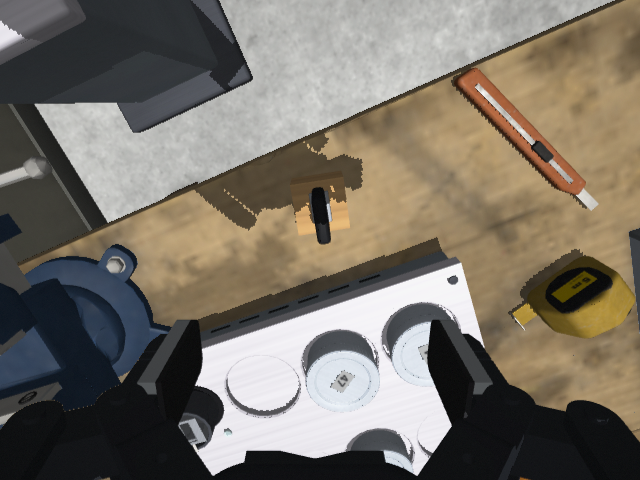

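View pics/w12k.png

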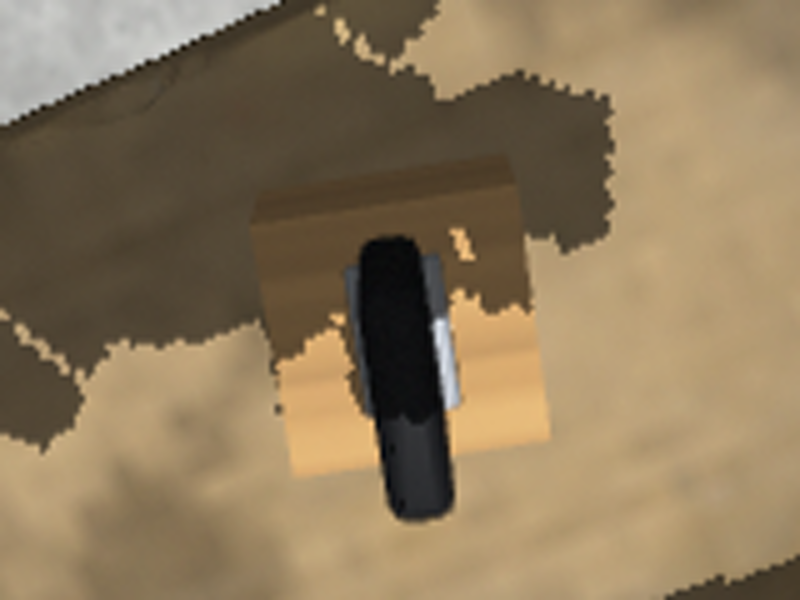

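```bash
python3 -c "
from h import *
c=cam('wrist')
f=lambda q,z:at_z(c,240+q[0]/5,140+q[1]/5,z)
b=np.array([f(q,.03) for q in((252,224),(521,190),(550,439),(293,477))]);print(np.round(b,4),b.mean(0),[np.linalg.norm(b[i]-b[(i+1)%4]) for i in range(4)])
d=b[2]+b[3]-b[0]-b[1];print('x dir',np.arctan2(d[1],d[0]));d=b[0]+b[3]-b[1]-b[2];print('y',np.arctan2(-d[0],d[1]))
d=b[1]+b[2]-b[0]-b[3];print(np.arctan2(d[1],d[0]))
s=np.array([f(q,.034) for q in((345,268),(440,255),(461,405),(370,412))]);print('shoulder',s,s.mean(0));d=s[2]+s[3]-s[0]-s[1];print(np.arctan2(d[1],d[0]))
t=np.array([f(q,.075) for q in((360,245),(420,245),(453,510),(395,515))]);print('bow',t,t.mean(0));d=t[2]+t[3]-t[0]-t[1];print(np.arctan2(d[1],d[0]))
"
```

```text
[[0.3361 0.2668 0.03  ]
 [0.348  0.309  0.03  ]
 [0.3891 0.298  0.03  ]
 [0.3784 0.2554 0.03  ]] [0.36288247 0.28228321 0.03      ] [np.float64(0.043919395372522665), np.float64(0.04258038829944768), np.float64(0.04390433933722249), np.float64(0.04379358088207792)]
x dir -0.2626387618144157
y 2.879956915354576
1.3091605885596789
shoulder [[0.34785138 0.27818269 0.034     ]
 [0.35188819 0.29312538 0.034     ]
 [0.37655669 0.28671192 0.034     ]
 [0.3717754  0.27238829 0.034     ]] [0.36201791 0.28260207 0.034     ]
-0.24613522819606992
bow [[0.33739941 0.2855301  0.075     ]
 [0.34069379 0.29327399 0.075     ]
 [0.37900481 0.28257608 0.075     ]
 [0.37639116 0.27444336 0.075     ]] [0.35837229 0.28395588 0.075     ]
-0.27468582856119084
```

```bash
python3 -c "
from h import *
c=cam('top')
b=np.array([at_z(c,*(np.array(q)/3.4+[240,170]),.03) for q in((130,449),(184,461),(168,518),(114,505))]);print(b.mean(0));d=b[0]+b[1]-b[2]-b[3];print(np.arctan2(d[1],d[0]))
go(.3624,.2823,.14,1.307)"
```

```text
[0.36192406 0.27875745 0.03      ]
-0.25029392668881645
travel [ 0.0703  0.0047 -0.0016] dr [-0.1383 -0.0011 -0.0004] rows>= 1.4
```

play_rows:
  claw: [0, 0, 0, 0, 0, 0]
  travel:
    - [0.03, 0.0047, -0.0016]
    - [0.06, 0.0047, -0.0016]
    - [0.07, 0.0047, -0.0016]
    - [0.07, 0.0047, -0.0016]
    - [0.07, 0.0047, -0.0016]
    - [0.07, 0.0047, -0.0016]
  dr:
    - [-0.07, 0, 0]
    - [-0.138, 0, 0]
    - [-0.138, 0, 0]
    - [-0.138, 0, 0]
    - [-0.138, 0, 0]
    - [-0.138, 0, 0]

```text
time: 25.5
eef_pos: [0.3635, 0.2828, 0.1421]
tcp_rot: [0.094, 0.7, -0.092, 0.702]
contact_force: [-0.4, 0.1, -0.2]
opening: 1.001
```

```bash
python3 -c "
from h import *
st()
c=cam('wrist');save(c,'w13.png');print(proj(c,(.362,.282,.075)),proj(c,(.362,.282,.03)))
save(c,'w13k.png',(230,170,400,320),4.5)
"
```

```text
t 25.5 p [0.3635 0.2828 0.1421] psi 1.3061 x [ 0.002  0.002 -1.   ] F [-0.43  0.12 -0.2 ] open 1.001 q [ 0.44 -0.1   2.17  0.    1.07 -0.87]
(np.float64(312.70889998140603), np.float64(257.83025528101973)) (np.float64(312.811495595384), np.float64(232.56855823482206))
```

View pics/w13k.png

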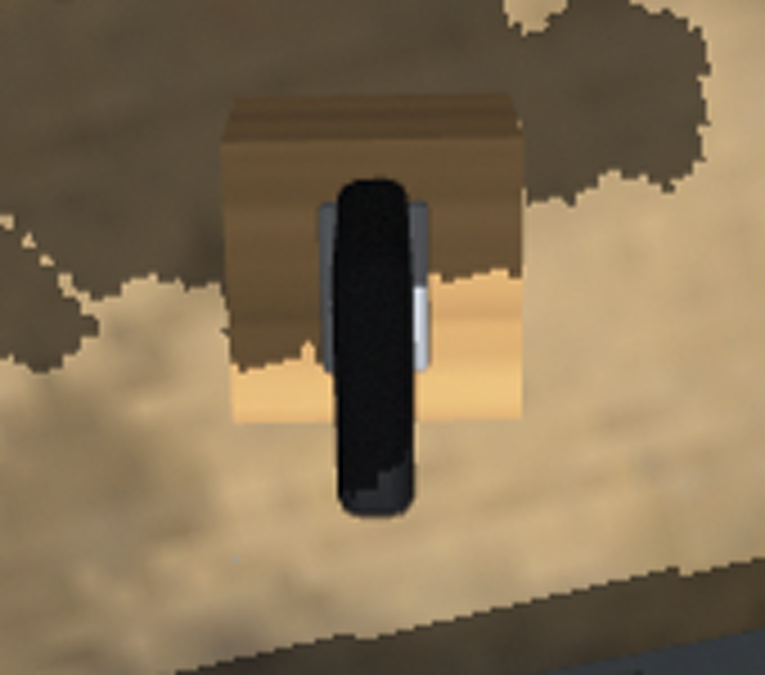

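```bash
python3 -c "
from h import *
c=cam('wrist')
f=lambda q,z:at_z(c,230+q[0]/4.5,170+q[1]/4.5,z)
b=np.array([f(q,.03) for q in((220,145),(524,140),(523,418),(232,423))]);print(b.mean(0),[np.linalg.norm(b[i]-b[(i+1)%4]) for i in range(4)])
d=b[2]+b[3]-b[0]-b[1];print('x dir',np.arctan2(d[1],d[0]))
s=np.array([f(q,.034) for q in((318,203),(430,202),(430,370),(324,372))]);print('shoulder',s.mean(0),np.linalg.norm(s[1]-s[2]));d=s[2]+s[3]-s[0]-s[1];print(np.arctan2(d[1],d[0]))
t=np.array([f(q,.075) for q in((340,190),(406,190),(414,500),(337,500))]);print('bow',t.mean(0));d=t[2]+t[3]-t[0]-t[1];print(np.arctan2(d[1],d[0]))
go(.3625,.2823,.037,1.315)
st()"
```

```text
[0.36255184 0.28213242 0.03      ] [np.float64(0.043863657684430075), np.float64(0.04339357008576679), np.float64(0.04430529966806652), np.float64(0.04344967098025179)]
x dir -0.24654378340201136
shoulder [0.36172043 0.28247033 0.034     ] 0.025858457875470184
-0.24832037644632365
bow [0.35613594 0.28382049 0.075     ]
-0.2578369182753678
travel [ 0.1049 -0.0009 -0.0008] dr [-0.0086  0.0011 -0.0023] rows>= 2.1
t 25.6 p [0.3633 0.2828 0.1419] psi 1.3064 x [ 0.002  0.002 -1.   ] F [-0.6   0.56 -0.37] open 1.0 q [ 0.44 -0.1   2.17  0.    1.07 -0.87]
```

play_rows:
  claw: [60, 60, 60, 60, 60, 60, 60, 60]
  travel:
    - [0.02, -0.001, -0.0013]
    - [0.05, -0.001, -0.0013]
    - [0.075, -0.001, -0.0013]
    - [0.095, -0.001, -0.0013]
    - [0.105, -0.001, -0.0013]
    - [0.105, -0.001, -0.0013]
    - [0.105, -0.001, -0.0013]
    - [0.105, -0.001, -0.0013]
  dr:
    - [-0.012, 0.001, -0.002]
    - [-0.012, 0.001, -0.002]
    - [-0.012, 0.001, -0.002]
    - [-0.012, 0.001, -0.002]
    - [-0.012, 0.001, -0.002]
    - [-0.012, 0.001, -0.002]
    - [-0.012, 0.001, -0.002]
    - [-0.012, 0.001, -0.002]

```text
time: 26.4
eef_pos: [0.3632, 0.2829, 0.0383]
tcp_rot: [0.09, 0.701, -0.088, 0.702]
contact_force: [-0.1, 0.1, 0.4]
opening: 0.766
```

```bash
python3 -c "
from h import *
c=cam('wrist');save(c,'w14.png');st();go(.362,.2823,.037,1.32)
"
```

```text
t 26.45 p [0.363  0.2829 0.0382] psi 1.3184 x [ 0.003  0.001 -1.   ] F [ 0.9  -0.53 -0.11] open 0.762 q [ 0.44  0.07  2.22  0.    0.84 -0.88]
travel [ 0.0012 -0.0008 -0.0009] dr [-0.0016  0.0023 -0.0021] rows>= 0.0
```

View pics/w14.png

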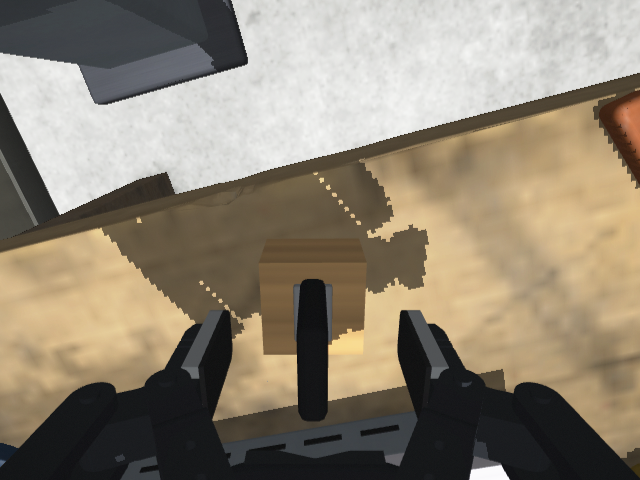

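play_rows:
  claw: [60, 60, 60, 150, 200, 240, 255, 255, 255, 255, 255, 255]
  travel:
    - [0.001, -0.0009, -0.001]
    - [0.001, -0.0009, -0.001]
    - [0.001, -0.0009, -0.001]
    - [0.001, -0.0009, -0.001]
    - [0.001, -0.0009, -0.001]
    - [0.001, -0.0009, -0.001]
    - [0.001, -0.0009, -0.001]
    - [0.001, -0.0009, -0.001]
    - [0.001, -0.0009, -0.001]
    - [0.001, -0.0009, -0.001]
    - [0.001, -0.0009, -0.001]
    - [0.001, -0.0009, -0.001]
  dr:
    - [-0.001, 0.002, -0.002]
    - [-0.001, 0.002, -0.002]
    - [-0.001, 0.002, -0.002]
    - [-0.001, 0.002, -0.002]
    - [-0.001, 0.002, -0.002]
    - [-0.001, 0.002, -0.002]
    - [-0.001, 0.002, -0.002]
    - [-0.001, 0.002, -0.002]
    - [-0.001, 0.002, -0.002]
    - [-0.001, 0.002, -0.002]
    - [-0.001, 0.002, -0.002]
    - [-0.001, 0.002, -0.002]
  force: 60

```text
time: 27.65
eef_pos: [0.362, 0.2823, 0.0373]
tcp_rot: [0.089, 0.701, -0.089, 0.702]
contact_force: [1.0, -0.9, 1.3]
opening: 0.112
```

```bash
python3 -c "
from h import *
c=cam('wrist');save(c,'w15.png',(220,230,420,440),3.5);st();print(np.round(ctrl.get_state()['wrist_torque'],3));go(.362,.2823,.15,1.32)
"
```

```text
t 27.7 p [0.3619 0.2823 0.0373] psi 1.3194 x [ 0.001  0.    -1.   ] F [0.41 0.11 0.07] open 0.109 q [ 0.44  0.07  2.22 -0.    0.84 -0.88]
[ 0.035 -0.048 -0.019]
travel [-1.127e-01  1.000e-04  1.000e-04] dr [-0.0006  0.0005 -0.0003] rows>= 2.3
```

View pics/w15.png

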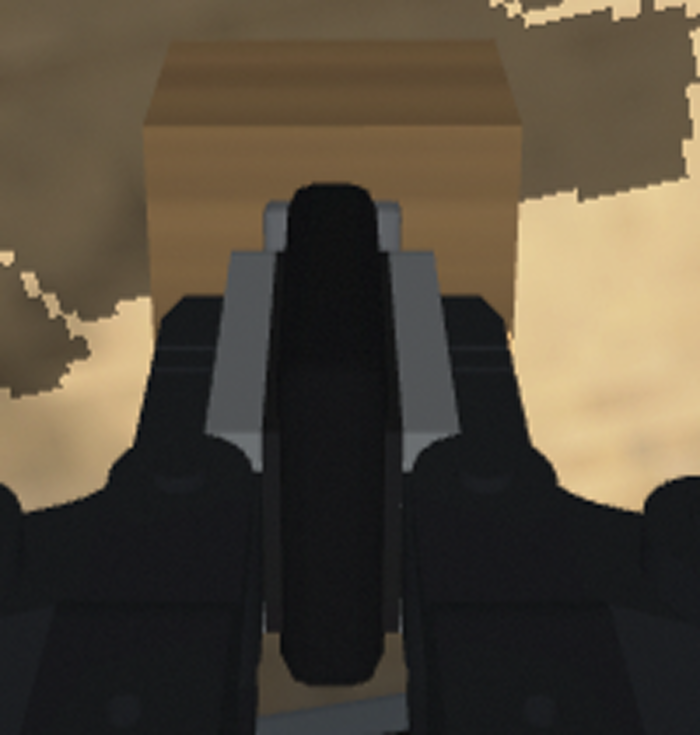

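Key gripped (0.109 open ≈ 10 mm) with no side load. Home in the holder reads as TCP (0.362,0.2823,0.0373), ψ 1.319. Lifting it and carrying it above the front slot.

play_rows:
  claw: [255, 255, 255, 255, 255, 255, 255, 255]
  travel:
    - [-0.01, 0, 0]
    - [-0.03, 0, 0]
    - [-0.06, 0, 0]
    - [-0.09, 0, 0]
    - [-0.12, 0, 0]
    - [-0.15, 0, 0]
    - [-0.16, 0, 0]
    - [-0.16, 0, 0]
  dr:
    - [0, 0, 0]
    - [0, 0, 0]
    - [0, 0, 0]
    - [0, 0, 0]
    - [0, 0, 0]
    - [0, 0, 0]
    - [0, 0, 0]
    - [0, 0, 0]

```text
time: 28.5
eef_pos: [0.3627, 0.2827, 0.1991]
tcp_rot: [0.089, 0.7, -0.088, 0.703]
contact_force: [-0.6, -0.3, -1.1]
opening: 0.105
```

```bash
python3 -c "
from h import *
st();go(.4915,.1021,.19,1.528)
"
```

```text
t 28.5 p [0.3627 0.2827 0.1991] psi 1.3194 x [ 0.004  0.002 -1.   ] F [-0.62 -0.27 -1.07] open 0.105 q [ 0.44 -0.18  2.12 -0.    1.19 -0.88]
travel [ 0.0093 -0.1429  0.1697] dr [-0.2086  0.0038 -0.0024] rows>= 4.4
```

play_rows:
  claw: [255, 255, 255, 255, 255, 255, 255, 255, 255, 255]
  travel:
    - [0.005, -0.03, 0.035]
    - [0.009, -0.06, 0.07]
    - [0.009, -0.09, 0.105]
    - [0.009, -0.115, 0.137]
    - [0.009, -0.135, 0.16]
    - [0.009, -0.143, 0.17]
    - [0.009, -0.143, 0.17]
    - [0.009, -0.143, 0.17]
    - [0.009, -0.143, 0.17]
    - [0.009, -0.143, 0.17]
  dr:
    - [-0.05, 0, 0]
    - [-0.1, 0, 0]
    - [-0.15, 0, 0]
    - [-0.2, 0, 0]
    - [-0.209, 0.003, -0.002]
    - [-0.209, 0.003, -0.002]
    - [-0.209, 0.003, -0.002]
    - [-0.209, 0.003, -0.002]
    - [-0.209, 0.003, -0.002]
    - [-0.209, 0.003, -0.002]

```text
time: 29.5
eef_pos: [0.491, 0.103, 0.1902]
tcp_rot: [0.015, 0.707, -0.014, 0.707]
contact_force: [0.6, 0.2, -0.4]
opening: 0.105
```

```bash
python3 -c "
from h import *
st()
c=cam('wrist');save(c,'w16.png');save(c,'w16s.png',(240,150,400,270),5)
print(proj(c,(.4915,.1021,.08)))
"
```

```text
t 29.5 p [0.491  0.103  0.1902] psi 1.5302 x [ 0.  0. -1.] F [ 0.57  0.21 -0.45] open 0.105 q [ 0.   -0.06  2.03  0.    1.17 -1.53]
(np.float64(313.5988854499395), np.float64(236.35000375484952))
```

View pics/w16.png

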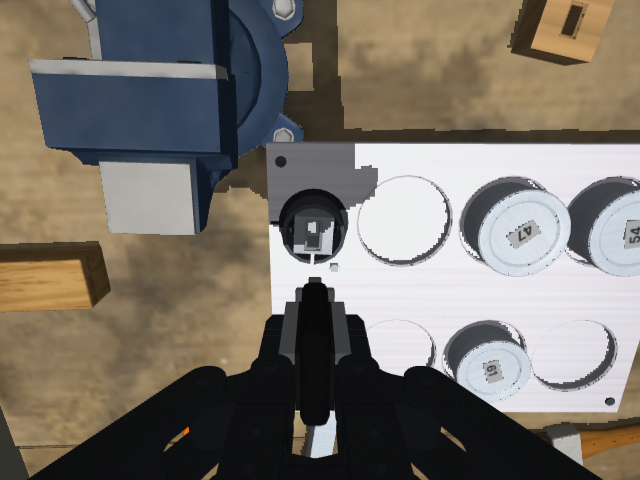

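View pics/w16s.png

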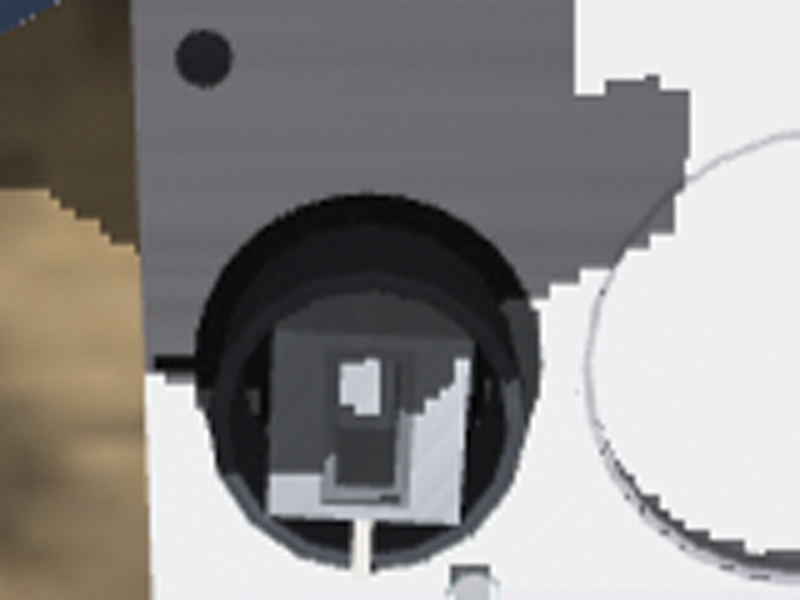

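```bash
python3 -c "
from h import *
c=cam('wrist');save(c,'w16z.png',(285,205,345,270),12)
"
```

```text
(no output)
```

View pics/w16z.png

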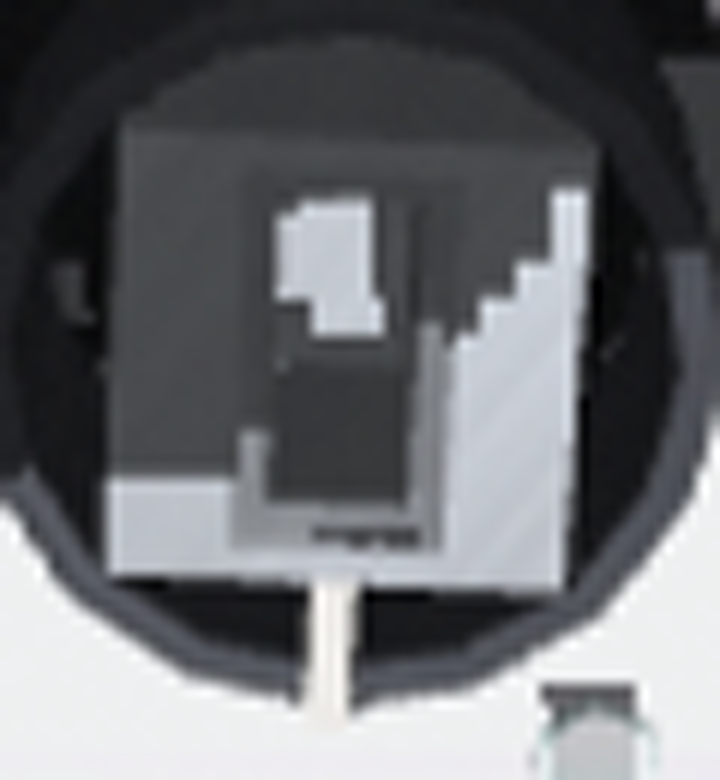

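```bash
python3 -c "
from h import *
c=cam('wrist')
for Q in (((118,130),(600,152),(565,590),(105,575)),((245,175),(465,185),(440,550),(230,545))):
  b=np.array([at_z(c,285+q[0]/12,205+q[1]/12,.08) for q in Q]);print(b.mean(0),[round(float(np.linalg.norm(b[i]-b[(i+1)%4])),4) for i in range(4)])
  d=b[2]+b[3]-b[0]-b[1];e=b[1]+b[2]-b[0]-b[3];print(np.arctan2(d[1],d[0]),np.arctan2(-e[0],e[1]))
go(.4915,.102,.12,1.48)"
```

```text
[0.49134128 0.1020608  0.08      ] [0.0263, 0.0257, 0.0259, 0.026]
-0.09270315806984229 -0.08199194015754968
[0.49138973 0.10194407 0.08      ] [0.012, 0.0214, 0.0118, 0.0216]
-0.09281802268136821 -0.07727727750877048
travel [ 0.0705 -0.0006 -0.    ] dr [ 0.0496  0.0012 -0.0004] rows>= 1.4
```

play_rows:
  claw: [255, 255, 255, 255, 255, 255, 255, 255]
  travel:
    - [0.02, -0.0006, 0]
    - [0.045, -0.0006, 0]
    - [0.06, -0.0006, 0]
    - [0.068, -0.0006, 0]
    - [0.072, -0.0006, 0]
    - [0.072, -0.0006, 0]
    - [0.072, -0.0006, 0]
    - [0.072, -0.0006, 0]
  dr:
    - [0.046, 0.001, 0]
    - [0.046, 0.001, 0]
    - [0.046, 0.001, 0]
    - [0.046, 0.001, 0]
    - [0.046, 0.001, 0]
    - [0.046, 0.001, 0]
    - [0.046, 0.001, 0]
    - [0.046, 0.001, 0]

```text
time: 30.45
eef_pos: [0.4923, 0.1021, 0.1195]
tcp_rot: [0.031, 0.706, -0.031, 0.707]
contact_force: [-0.1, -0.2, -0.2]
opening: 0.108
```

```bash
python3 -c "
from h import *
st()
c=cam('wrist');save(c,'w17.png',(230,180,400,320),4.5)
go(.4914,.102,.087,1.484)
"
```

```text
t 30.45 p [0.4923 0.1021 0.1195] psi 1.4837 x [ 0.002  0.    -1.   ] F [-0.07 -0.23 -0.18] open 0.108 q [ 0.    0.03  2.09  0.    1.02 -1.48]
travel [ 0.0324 -0.0001 -0.0008] dr [-0.0003  0.0018 -0.0006] rows>= 0.6
```

View pics/w17.png

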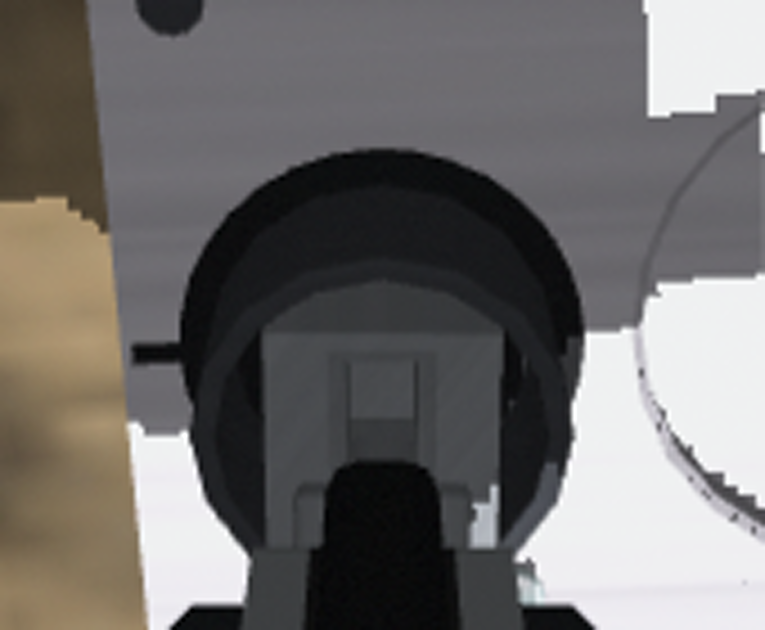

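Slot (col 383) and key (col 383) line up. Inserting.

play_rows:
  claw: [255, 255, 255, 255, 255, 255, 255, 255, 255, 255, 255]
  travel:
    - [0.001, 0, -0.0008]
    - [0.003, 0, -0.0008]
    - [0.006, 0, -0.0008]
    - [0.009, 0, -0.0008]
    - [0.012, 0, -0.0008]
    - [0.015, 0, -0.0008]
    - [0.018, 0, -0.0008]
    - [0.021, 0, -0.0008]
    - [0.024, 0, -0.0008]
    - [0.026, 0, -0.0008]
    - [0.026, 0, -0.0008]
  dr:
    - [0, 0.002, 0]
    - [0, 0.002, 0]
    - [0, 0.002, 0]
    - [0, 0.002, 0]
    - [0, 0.002, 0]
    - [0, 0.002, 0]
    - [0, 0.002, 0]
    - [0, 0.002, 0]
    - [0, 0.002, 0]
    - [0, 0.002, 0]
    - [0, 0.002, 0]

```text
time: 31.6
eef_pos: [0.4912, 0.1021, 0.093]
tcp_rot: [0.031, 0.707, -0.031, 0.706]
contact_force: [0.9, -0.3, -0.1]
opening: 0.112
```

```bash
python3 -c "
from h import *
st();print(ctrl.get_state()['wrist_torque'])
c=cam('wrist');save(c,'w18.png',(230,180,400,320),4.5)
go(.4914,.102,.087,1.484)
"
```

```text
t 31.6 p [0.4912 0.1021 0.093 ] psi 1.4837 x [-0.001  0.001 -1.   ] F [ 0.92 -0.28 -0.15] open 0.112 q [ 0.    0.07  2.1   0.    0.97 -1.48]
[-0.006996   -0.04408735 -0.01720866]
travel [ 0.0063 -0.0001  0.0001] dr [-0.0004 -0.0004 -0.0006] rows>= 0.1
```

View pics/w18.png

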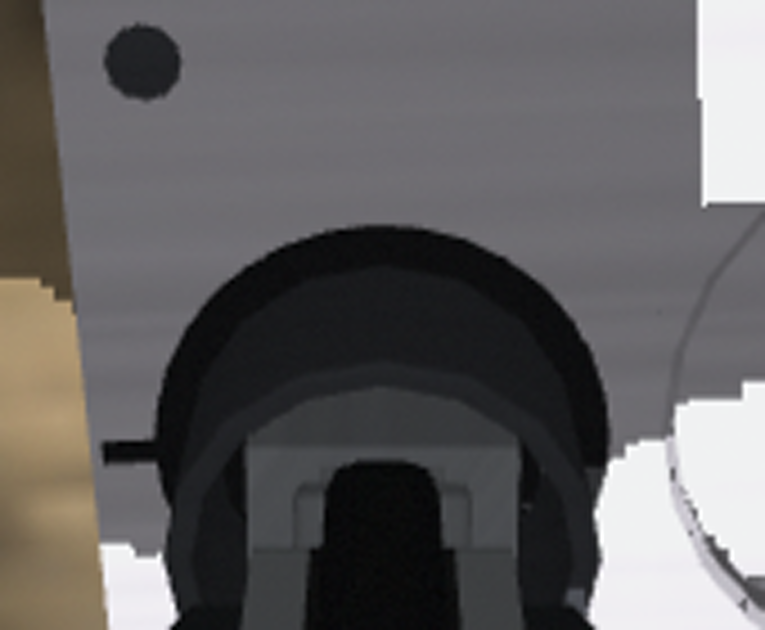

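play_rows:
  claw: [255, 255, 255, 255, 255, 255]
  travel:
    - [0.002, 0, 0]
    - [0.004, 0, 0]
    - [0.006, 0, 0]
    - [0.007, 0, 0]
    - [0.0075, 0, 0]
    - [0.0075, 0, 0]
  dr:
    - [0, 0, 0]
    - [0, 0, 0]
    - [0, 0, 0]
    - [0, 0, 0]
    - [0, 0, 0]
    - [0, 0, 0]

```text
time: 32.25
eef_pos: [0.4915, 0.1021, 0.0872]
tcp_rot: [0.031, 0.707, -0.031, 0.706]
contact_force: [-4.7, -0.7, 7.0]
opening: 0.106
```

```bash
python3 -c "
from h import *
st();print(ctrl.get_state()['wrist_torque'])
"
```

```text
t 32.25 p [0.4915 0.1021 0.0872] psi 1.4839 x [-0.001  0.    -1.   ] F [-4.7  -0.74  7.01] open 0.106 q [ 0.    0.08  2.1   0.    0.96 -1.48]
[-0.08221013  0.71898793 -0.04455095]
```

Fully home (TCP 0.0872, 7 N on the shoulder). Turning clockwise.

play_rows:
  claw: [255, 255, 255, 255, 255, 255, 255, 255, 255, 255, 255, 255, 255, 255, 255, 255]
  travel:
    - [0, 0, 0]
    - [0, 0, 0]
    - [0, 0, 0]
    - [0, 0, 0]
    - [0, 0, 0]
    - [0, 0, 0]
    - [0, 0, 0]
    - [0, 0, 0]
    - [0, 0, 0]
    - [0, 0, 0]
    - [0, 0, 0]
    - [0, 0, 0]
    - [0, 0, 0]
    - [0, 0, 0]
    - [0, 0, 0]
    - [0, 0, 0]
  dr:
    - [0.09, 0, 0]
    - [0.18, 0, 0]
    - [0.27, 0, 0]
    - [0.36, 0, 0]
    - [0.45, 0, 0]
    - [0.54, 0, 0]
    - [0.63, 0, 0]
    - [0.72, 0, 0]
    - [0.81, 0, 0]
    - [0.9, 0, 0]
    - [0.99, 0, 0]
    - [1.08, 0, 0]
    - [1.16, 0, 0]
    - [1.24, 0, 0]
    - [1.3, 0, 0]
    - [1.3, 0, 0]
  force: 80

```text
time: 33.85
eef_pos: [0.4915, 0.102, 0.0875]
tcp_rot: [0.452, 0.544, -0.452, 0.543]
contact_force: [-1.7, -0.6, 1.6]
opening: 0.105
```

```bash
python3 -c "
from h import *
st();print(ctrl.get_state()['wrist_torque'])
c=cam('wrist');save(c,'w19.png',(200,180,430,420),3.3)
c=cam('top');save(c,'t19.png',(240,170,470,345),3.4)
"
```

```text
t 33.85 p [0.4915 0.102  0.0875] psi 0.1843 x [-0.002  0.    -1.   ] F [-1.68 -0.6   1.61] open 0.105 q [ 0.    0.08  2.1   0.    0.96 -0.18]
[-0.03661232  0.31393052  0.05210895]
```

View pics/w19.png

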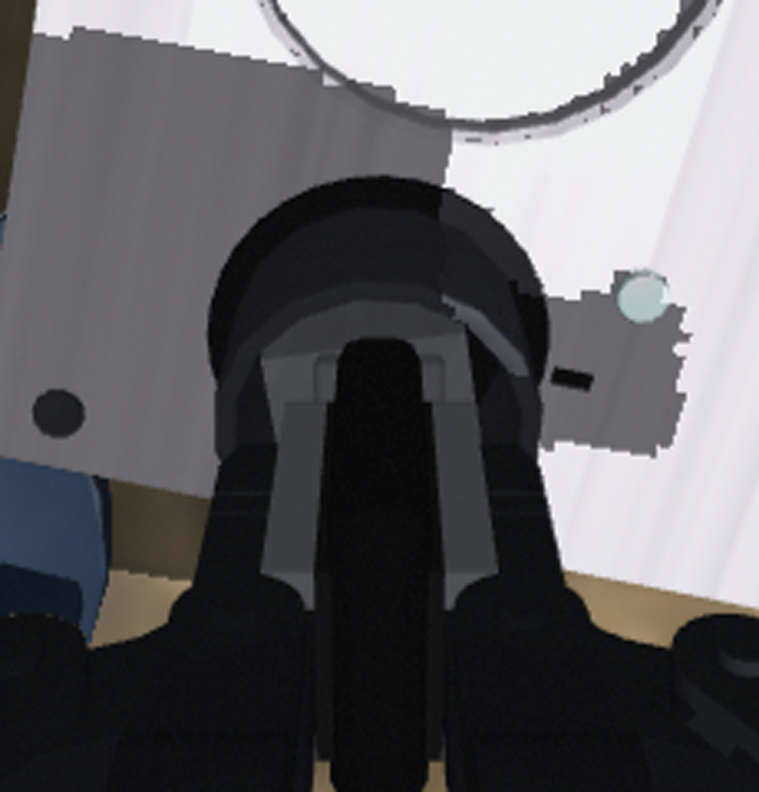

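play_rows:
  claw: [255, 255, 255, 255]
  travel:
    - [0, 0, 0]
    - [0, 0, 0]
    - [0, 0, 0]
    - [0, 0, 0]
  dr:
    - [0.05, 0, 0]
    - [0.1, 0, 0]
    - [0.13, 0, 0]
    - [0.13, 0, 0]

```text
time: 34.35
eef_pos: [0.4914, 0.1021, 0.0874]
tcp_rot: [0.485, 0.514, -0.486, 0.513]
contact_force: [-1.0, -1.0, 1.2]
opening: 0.109
```

```bash
python3 -c "
from h import *
st();print(ctrl.get_state()['wrist_torque'])
c=cam('wrist');save(c,'w20.png',(200,180,430,420),3.3)
"
```

```text
t 34.35 p [0.4914 0.1021 0.0874] psi 0.056 x [-0.002  0.    -1.   ] F [-0.97 -0.95  1.2 ] open 0.109 q [ 0.    0.08  2.1   0.    0.96 -0.05]
[-0.04312992  0.18370973  0.01667633]
```

View pics/w20.png

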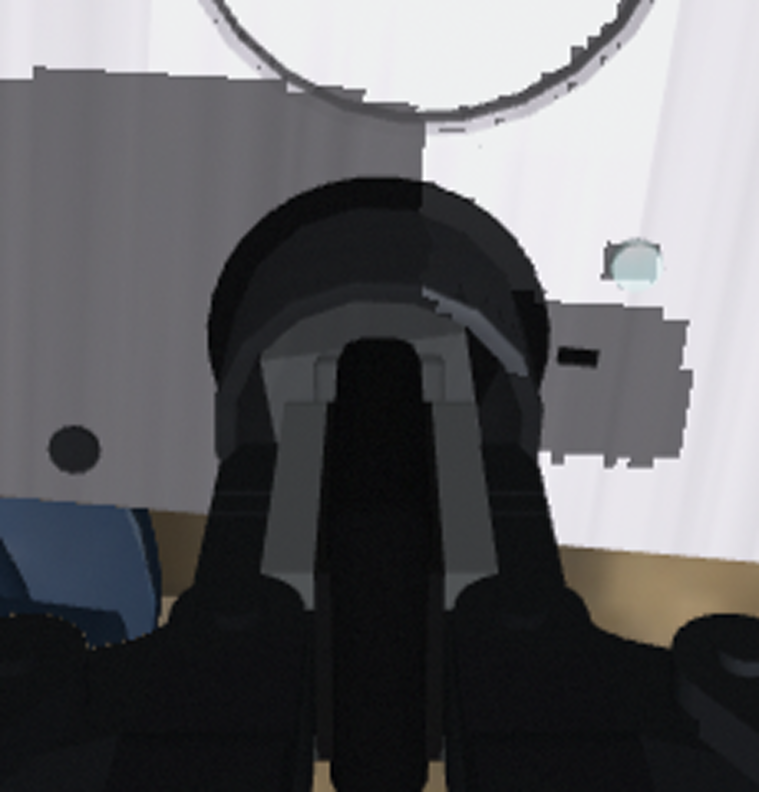

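play_rows:
  claw: [255, 255, 255, 255]
  travel:
    - [0, 0, 0]
    - [0, 0, 0]
    - [0, 0, 0]
    - [0, 0, 0]
  dr:
    - [0.02, 0, 0]
    - [0.04, 0, 0]
    - [0.06, 0, 0]
    - [0.06, 0, 0]

```text
time: 34.8
eef_pos: [0.4914, 0.1021, 0.0873]
tcp_rot: [-0.501, -0.499, 0.501, -0.499]
contact_force: [-0.8, -0.2, 1.9]
opening: 0.101
```

```bash
python3 -c "
from h import *
st();print(ctrl.get_state()['wrist_torque'])
"
```

```text
t 34.8 p [0.4914 0.1021 0.0873] psi -0.0041 x [-0.002  0.    -1.   ] F [-0.75 -0.17  1.89] open 0.101 q [0.   0.08 2.1  0.   0.96 0.01]
[-0.05489791  0.15412493  0.03366186]
```

play_rows:
  claw: [255, 255, 255, 255]
  travel:
    - [0, 0, 0]
    - [0, 0, 0]
    - [0, 0, 0]
    - [0, 0, 0]
  dr:
    - [0.02, 0, 0]
    - [0.04, 0, 0]
    - [0.04, 0, 0]
    - [0.04, 0, 0]

```text
time: 35.2
eef_pos: [0.4914, 0.1021, 0.0874]
tcp_rot: [-0.51, -0.489, 0.511, -0.488]
contact_force: [-0.5, -0.9, 1.8]
opening: 0.104
```

```bash
python3 -c "
from h import *
st();print(ctrl.get_state()['wrist_torque'],ctrl.get_state()['joint_efforts'])
c=cam('wrist');save(c,'w21.png',(200,180,430,420),3.3)
"
```

```text
t 35.2 p [0.4914 0.1021 0.0874] psi -0.0439 x [-0.002  0.    -1.   ] F [-0.49 -0.86  1.75] open 0.104 q [0.   0.08 2.1  0.   0.96 0.05]
[-0.03875815  0.15754673  0.12098272] [ -0.14334224 -27.2972542  -24.67009485   0.11976116  -0.27711731
   0.14312931]
```

View pics/w21.png

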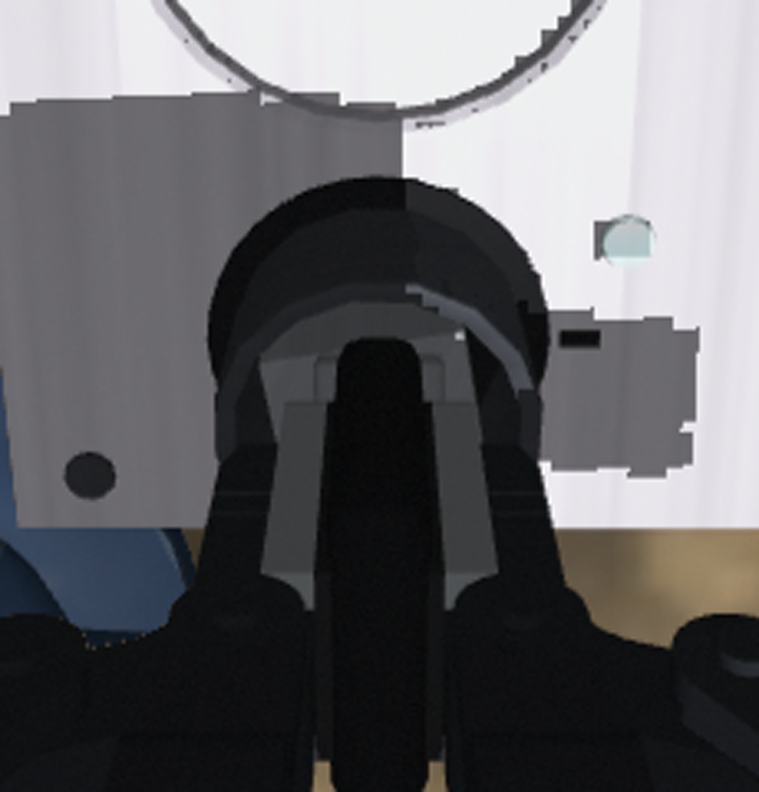

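play_rows:
  claw: [255, 255, 255, 255]
  travel:
    - [0, 0, 0]
    - [0, 0, 0]
    - [0, 0, 0]
    - [0, 0, 0]
  dr:
    - [0.015, 0, 0]
    - [0.03, 0, 0]
    - [0.03, 0, 0]
    - [0.03, 0, 0]

```text
time: 35.65
eef_pos: [0.4914, 0.1021, 0.0874]
tcp_rot: [-0.518, -0.482, 0.518, -0.481]
contact_force: [-0.3, -0.2, 1.9]
opening: 0.103
```

```bash
python3 -c "
from h import *
st();print(ctrl.get_state()['wrist_torque'],ctrl.get_state()['joint_efforts'])
"
```

```text
t 35.65 p [0.4914 0.1021 0.0874] psi -0.0735 x [-0.001  0.    -1.   ] F [-0.31 -0.16  1.92] open 0.103 q [0.   0.08 2.1  0.   0.96 0.08]
[0.01636963 0.17606435 0.26239654] [ -0.43347521 -27.30778098 -24.65269625   0.16536891  -0.257941
   0.32117679]
```

At the stop (torque up to ~0.3 N m against 0.06 friction). Backing off the slack, then drawing the key out.

play_rows:
  claw: [255, 255, 255, 255, 255, 255, 255, 255, 255, 255, 255, 255, 255, 255]
  travel:
    - [0, 0, 0]
    - [0, 0, 0]
    - [0, 0, 0]
    - [-0.004, 0, 0]
    - [-0.008, 0, 0]
    - [-0.012, 0, 0]
    - [-0.016, 0, 0]
    - [-0.022, 0, 0]
    - [-0.03, 0, 0]
    - [-0.05, 0, 0]
    - [-0.08, 0, 0]
    - [-0.1, 0, 0]
    - [-0.1, 0, 0]
    - [-0.1, 0, 0]
  dr:
    - [-0.06, 0, 0]
    - [-0.12, 0, 0]
    - [-0.12, 0, 0]
    - [-0.12, 0, 0]
    - [-0.12, 0, 0]
    - [-0.12, 0, 0]
    - [-0.12, 0, 0]
    - [-0.12, 0, 0]
    - [-0.12, 0, 0]
    - [-0.12, 0, 0]
    - [-0.12, 0, 0]
    - [-0.12, 0, 0]
    - [-0.12, 0, 0]
    - [-0.12, 0, 0]

```text
time: 37.05
eef_pos: [0.4916, 0.1021, 0.1875]
tcp_rot: [0.488, 0.512, -0.488, 0.511]
contact_force: [-0.3, -0.5, -1.0]
opening: 0.108
```

```bash
python3 -c "
from h import *
st()
c=cam('wrist');save(c,'w22.png');save(c,'w22z.png',(270,190,360,280),8)
"
```

```text
t 37.05 p [0.4916 0.1021 0.1875] psi 0.0464 x [-0.001  0.    -1.   ] F [-0.31 -0.48 -1.01] open 0.108 q [ 0.   -0.06  2.04  0.    1.16 -0.04]
```

View pics/w22.png

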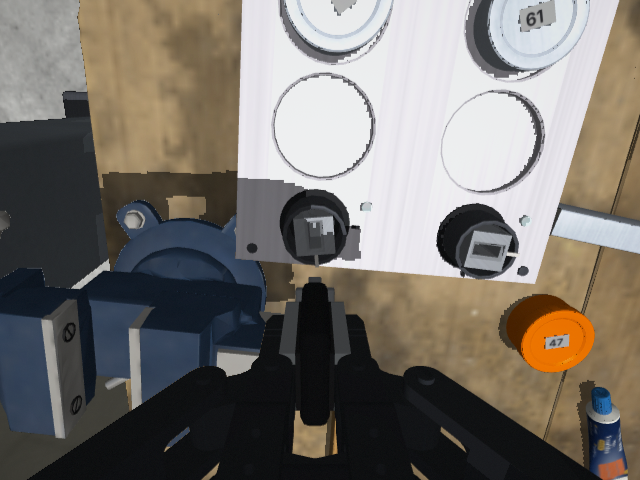

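View pics/w22z.png

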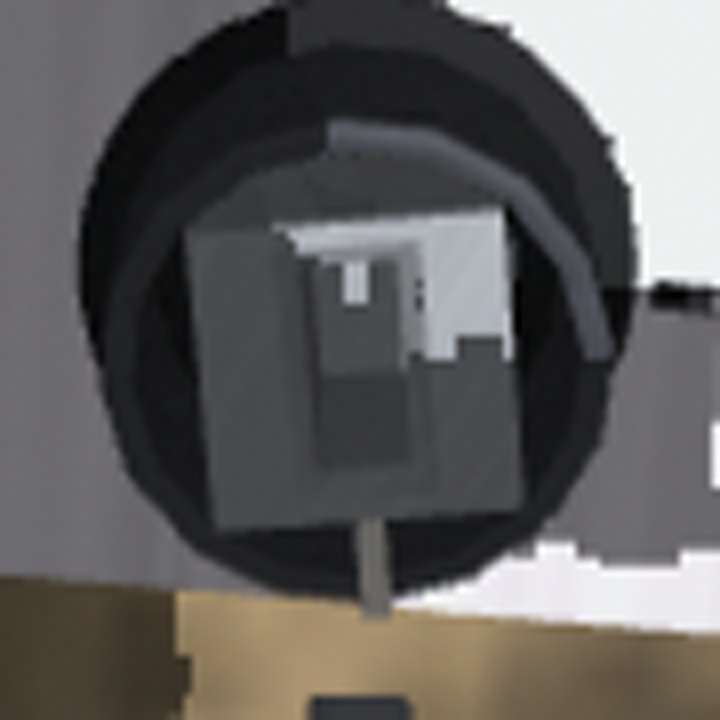

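Plate corners in the enlarged crop: (188,233), (505,208), (523,508), (215,528). Measuring the switch angle.

```bash
python3 -c "
from h import *
c=cam('wrist')
b=np.array([at_z(c,270+q[0]/8,190+q[1]/8,.08) for q in ((188,233),(505,208),(523,508),(215,528))]);print(b.mean(0))
d=b[2]+b[3]-b[0]-b[1];e=b[1]+b[2]-b[0]-b[3]
print('slot dir',np.arctan2(d[1],d[0]),np.arctan2(-e[0],e[1]))
print('switch', -.043-np.arctan2(d[1],d[0]), -.043-np.arctan2(-e[0],e[1]))
go(.362,.2823,.19,1.3194)"
```

```text
[0.49044858 0.1022333  0.08      ]
slot dir -1.452354274571871 -1.4477853112557089
switch 1.409354274571871 1.404785311255709
travel [-0.0036 -0.1201 -0.186 ] dr [-1.273  -0.0029  0.0035] rows>= 8.5
```

Switch reads ≈1.405, at the stop. Back to the holder.

play_rows:
  claw: [255, 255, 255, 255, 255, 255, 255, 255, 255, 255, 255, 255, 255, 255, 255]
  travel:
    - [-0.004, -0.01, -0.02]
    - [-0.004, -0.025, -0.04]
    - [-0.004, -0.04, -0.062]
    - [-0.004, -0.055, -0.085]
    - [-0.004, -0.07, -0.108]
    - [-0.004, -0.085, -0.131]
    - [-0.004, -0.1, -0.155]
    - [-0.004, -0.112, -0.175]
    - [-0.004, -0.12, -0.186]
    - [-0.004, -0.12, -0.186]
    - [-0.004, -0.12, -0.186]
    - [-0.004, -0.12, -0.186]
    - [-0.004, -0.12, -0.186]
    - [-0.004, -0.12, -0.186]
    - [-0.004, -0.12, -0.186]
  dr:
    - [-0.13, 0, 0]
    - [-0.27, 0, 0]
    - [-0.41, 0, 0]
    - [-0.55, 0, 0]
    - [-0.69, 0, 0]
    - [-0.83, 0, 0]
    - [-0.97, 0, 0]
    - [-1.11, 0, 0]
    - [-1.25, -0.003, 0.003]
    - [-1.273, -0.003, 0.003]
    - [-1.273, -0.003, 0.003]
    - [-1.273, -0.003, 0.003]
    - [-1.273, -0.003, 0.003]
    - [-1.273, -0.003, 0.003]
    - [-1.273, -0.003, 0.003]

```text
time: 38.65
eef_pos: [0.3624, 0.282, 0.1904]
tcp_rot: [0.089, 0.702, -0.089, 0.701]
contact_force: [0.3, -0.2, -0.9]
opening: 0.111
```

```bash
python3 -c "
from h import *
st()
c=cam('wrist');save(c,'w23.png');save(c,'w23z.png',(220,150,410,440),2.7)
go(.362,.2823,.07,1.3194)"
```

```text
t 38.65 p [0.3624 0.282  0.1904] psi 1.3182 x [-0. -0. -1.] F [ 0.32 -0.18 -0.86] open 0.111 q [ 0.44 -0.17  2.13 -0.    1.18 -0.88]
travel [ 0.1204  0.0002 -0.0004] dr [-0.0009 -0.0002  0.0004] rows>= 2.4
```

View pics/w23z.png

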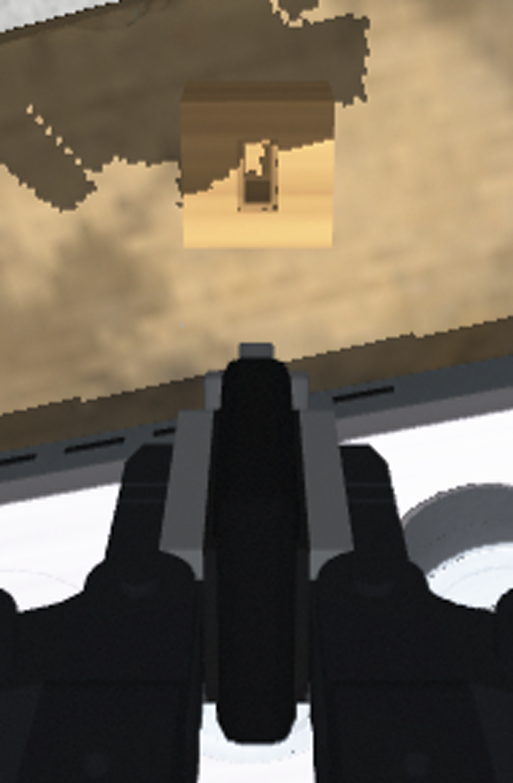

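play_rows:
  claw: [255, 255, 255, 255, 255, 255, 255, 255]
  travel:
    - [0.03, 0.0003, -0.0005]
    - [0.06, 0.0003, -0.0005]
    - [0.09, 0.0003, -0.0005]
    - [0.11, 0.0003, -0.0008]
    - [0.12, 0.0003, -0.0008]
    - [0.1215, 0.0003, -0.0008]
    - [0.1215, 0.0003, -0.0008]
    - [0.1215, 0.0003, -0.0008]
  dr:
    - [0, 0, 0]
    - [0, 0, 0]
    - [0, 0, 0]
    - [0, 0, 0]
    - [0, 0, 0]
    - [0, 0, 0]
    - [0, 0, 0]
    - [0, 0, 0]

```text
time: 39.5
eef_pos: [0.3627, 0.283, 0.0703]
tcp_rot: [0.089, 0.701, -0.089, 0.702]
contact_force: [0.8, -0.1, -0.6]
opening: 0.111
```

```bash
python3 -c "
from h import *
st()
c=cam('wrist');save(c,'w24.png',(230,220,400,360),4.5)
go(.362,.2823,.037,1.3194)"
```

```text
t 39.5 p [0.3627 0.283  0.0703] psi 1.3184 x [ 0.002  0.001 -1.   ] F [ 0.75 -0.08 -0.57] open 0.111 q [ 0.44  0.01  2.21 -0.    0.92 -0.88]
travel [ 0.0333 -0.0009 -0.0005] dr [-0.001   0.002  -0.0015] rows>= 0.7
```

View pics/w24.png

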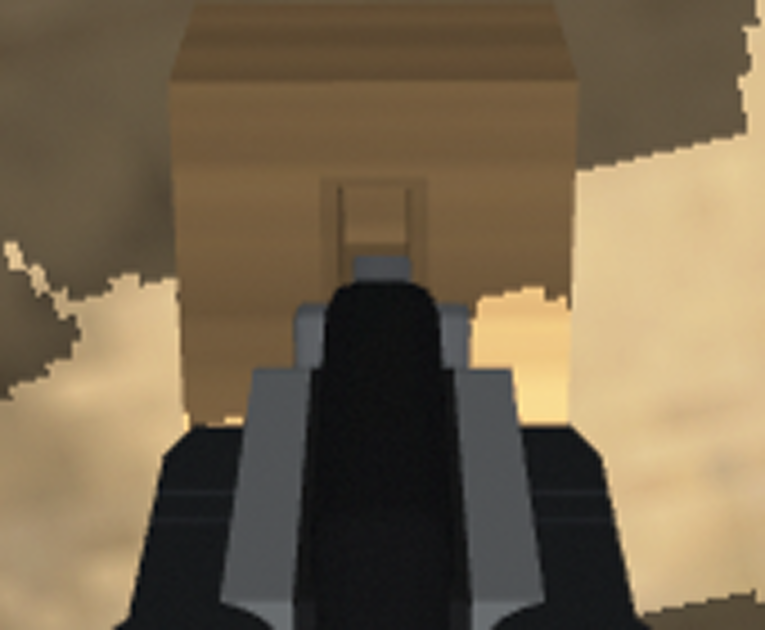

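play_rows:
  claw: [255, 255, 255, 255, 255, 255, 255, 255, 255, 255, 255, 255, 255, 255]
  travel:
    - [0.001, -0.0009, -0.0005]
    - [0.003, -0.0009, -0.0005]
    - [0.006, -0.0009, -0.0005]
    - [0.009, -0.0009, -0.0005]
    - [0.012, -0.0009, -0.0005]
    - [0.015, -0.0009, -0.0005]
    - [0.018, -0.0009, -0.0005]
    - [0.021, -0.0009, -0.0005]
    - [0.024, -0.0009, -0.0005]
    - [0.027, -0.0009, -0.0005]
    - [0.03, -0.0009, -0.0005]
    - [0.032, -0.0009, -0.0005]
    - [0.034, -0.0009, -0.0005]
    - [0.034, -0.0009, -0.0005]
  dr:
    - [0, 0.002, -0.001]
    - [0, 0.002, -0.001]
    - [0, 0.002, -0.001]
    - [0, 0.002, -0.001]
    - [0, 0.002, -0.001]
    - [0, 0.002, -0.001]
    - [0, 0.002, -0.001]
    - [0, 0.002, -0.001]
    - [0, 0.002, -0.001]
    - [0, 0.002, -0.001]
    - [0, 0.002, -0.001]
    - [0, 0.002, -0.001]
    - [0, 0.002, -0.001]
    - [0, 0.002, -0.001]

```text
time: 40.95
eef_pos: [0.3622, 0.2824, 0.0373]
tcp_rot: [0.089, 0.702, -0.089, 0.701]
contact_force: [-2.8, -1.4, 7.2]
opening: 0.108
```

```bash
python3 -c "
from h import *
st();print(ctrl.get_state()['wrist_torque'])
"
```

```text
t 40.95 p [0.3622 0.2824 0.0373] psi 1.3186 x [-0.001 -0.    -1.   ] F [-2.75 -1.45  7.22] open 0.108 q [ 0.44  0.08  2.22  0.    0.85 -0.88]
[-0.34174414  0.45423545 -0.00683021]
```

Fully home in the holder (TCP 0.0373, as at the start, 7 N contact). Releasing and retreating.

play_rows:
  claw: [200, 150, 100, 60, 60, 60, 60, 60, 60, 60, 60, 60, 60, 60, 60]
  travel:
    - [0, 0, 0]
    - [0, 0, 0]
    - [0, 0, 0]
    - [0, 0, 0]
    - [0, 0, 0]
    - [-0.01, 0, 0]
    - [-0.04, 0, 0]
    - [-0.08, 0, 0]
    - [-0.12, 0, 0]
    - [-0.16, 0.03, 0]
    - [-0.2, 0.07, 0]
    - [-0.22, 0.11, 0]
    - [-0.22, 0.14, 0]
    - [-0.22, 0.15, 0]
    - [-0.22, 0.15, 0]
  dr:
    - [0, 0, 0]
    - [0, 0, 0]
    - [0, 0, 0]
    - [0, 0, 0]
    - [0, 0, 0]
    - [0, 0, 0]
    - [0, 0, 0]
    - [0, 0, 0]
    - [0, 0, 0]
    - [0, 0, 0]
    - [0, 0, 0]
    - [0, 0, 0]
    - [0, 0, 0]
    - [0, 0, 0]
    - [0, 0, 0]

```text
time: 42.45
eef_pos: [0.3994, 0.4281, 0.2568]
tcp_rot: [0.088, 0.702, -0.089, 0.701]
contact_force: [0.5, -0.2, -0.2]
opening: 0.761
```

```bash
python3 -c "
from h import *
st()
c=cam('top');save(c,'t25.png',(240,120,470,345),2.6)
c2=cam('scene');save(c2,'s25.png',(180,170,500,400),2.5)
c3=cam('wrist');save(c3,'w25.png')
"
```

```text
t 42.45 p [0.3994 0.4281 0.2568] psi 1.3201 x [-0.002 -0.001 -1.   ] F [ 0.53 -0.2  -0.18] open 0.761 q [ 0.65  0.07  1.77  0.    1.3  -0.67]
```

View pics/t25.png

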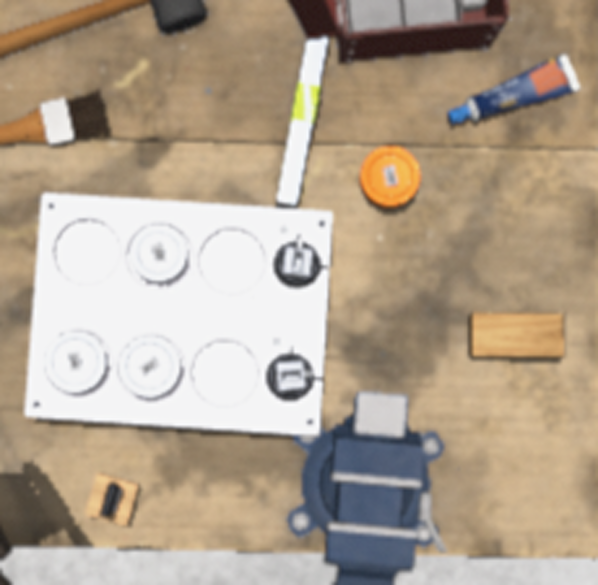

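View pics/s25.png

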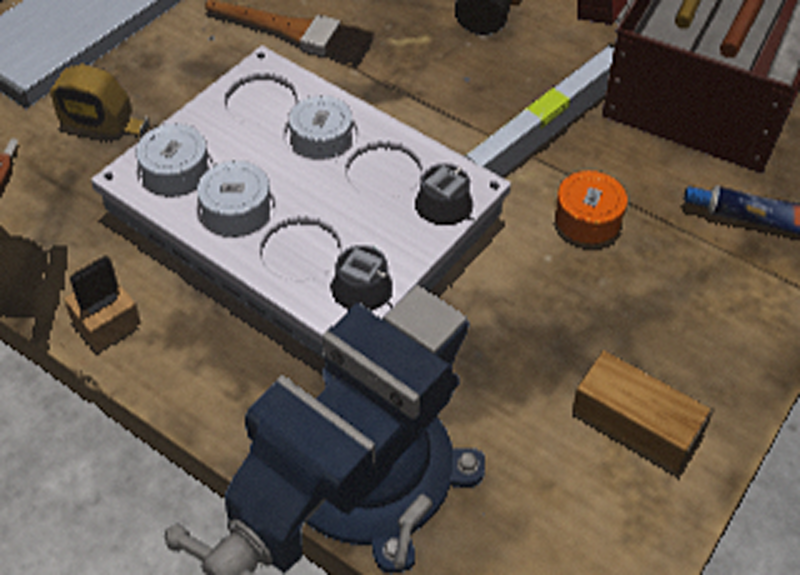

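View pics/w25.png

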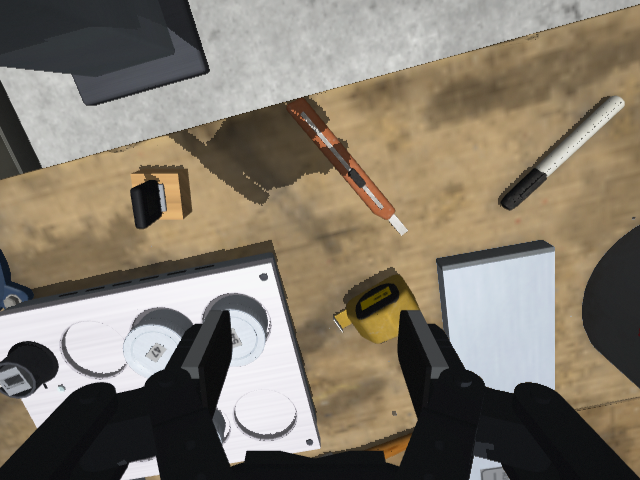

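The pictures show both tins flat in the front bay at top crop (77,361) and (150,366). The front slot is turned crosswise at (290,377), and the key is upright in its holder at (112,500). The block is on the table at (517,335), and the small tin and bystanders are untouched. Handing in.

```bash
python3 -c "
from h import *
st();print(ctrl.sign_off())"
```

```text
t 42.6 p [0.3992 0.4264 0.2563] psi 1.318 x [-0.002 -0.002 -1.   ] F [-0.09 -0.33  0.34] open 0.765 q [ 0.64  0.07  1.78  0.    1.3  -0.67]
the job is handed in; nothing more can be done
None
```

The job is done and handed in at about 43 s of the 200 s allowed; the sign-off gives no verdict.

- **Block:** I took it out of the front bay, which was the free one, and laid it on the table at about (0.54, -0.135).
- **Tins:** Only two large tins were on the table. "54" is seated in the front bay's left nest and "47" in its middle nest. "47" was knocked about 4 cm aside during the run, so I measured it again before picking it up.
- **Key:** I pushed it fully home in the front switch, turned it clockwise until the torque rose at the stop, and drew it out. It is fully home again in its holder at the same height as at the start.

**Last checks:**
- Both large tins lie flat; depth gave their tops at about 74 mm against the expected 76 mm. It read the small tin 2 mm low too, so I put this down to camera error.
- The front switch read about 1.405 rad from the image, against a stop of 1.4.
- In the final pictures the small tin, the back switch, the orange tin, the spirit level, the tape measure and the cutter look undisturbed.
- The top and wrist cameras disagreed by about 2–4 mm in y. I relied on the wrist camera, and the tins and key then went in with no more than about 9 N of force.

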